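Swap the bottles on the prep tray, load the jars and dock the tray

TASK

The two bottles on the prep tray stand in each other's places: swap them, so that the brown bottle stands centred on the brown mark and the white bottle on the blue mark, and stand every red-, blue- or yellow-lidded sample jar on the open worktop (two or three of them, not the stock beside the instrument box in the back right corner) upright inside the tray as well. Only when everything is on it, slide the loaded tray by its handle into the green holder until it is fully home against the back. Never tip a bottle over, and leave the other things where they are.

Things in the scene. Friction and masses are not known exactly. Their poses are not given: they have to be found in the camera images.
- prep_tray: loose aluminium tray, 0.3 kg. Origin: centre of the underside; z up, x the way it slides into the holder, y to its left. Plate 210 (x) by 190 (y) by 6 mm; things stand on it at z 6 mm. A rim, top at z 18 mm, 4 mm thick, encloses 192 (x) by 160 (y) mm; the plate sticks out of it as a flange, 11 mm at each y side, 5 mm at each x end. Marks in the +x half, handle off the -x end
- brown_mark (a point): centre of the brown target ring mark (66 mm across) on the tray's plate: at x +55, y +38, z +6 mm in the tray's frame. Flat, no edge. The brown bottle belongs here
- blue_mark (a point): centre of the blue target ring mark (66 mm across), at x +55, y -38, z +6 mm in the tray's frame. Flat, no edge. The white bottle belongs here
- tray_handle (a point): centre of the tray's black handle bar, at x -150, y 0, z +34 mm in the tray's frame: straight bar along the tray's y, 92 mm long, 12 mm thick (x), 20 mm high (24 to 44 mm above the worktop), on two sloping steel rods at y -42 and +42 mm; 39 mm of free space between bar and plate. Grip it from above across its thickness
- tray_dock: fixed green tray holder on the worktop, open above and at its -x end, no floor. Origin: where the tray's origin lies when fully home; axes as the tray's then (it slides in along +x). Rails x -70 to +105 mm, inner faces at y -98 and +98 (3 mm play a side), 14 mm high; a solid back, 30 mm high, stops the plate at x +106 mm
- tray_free_half (a point): centre of the tray's free half, on the plate (x -50, y 0, z +6 mm in the tray's frame): room for three jars in a row along the tray's y at 52 mm pitch, or for one bottle meanwhile
- dock_mouth (a point): middle of the holder's mouth, at x -112, y 0, z 0 mm in the holder's frame. Lead-in walls narrow from y -116 and +116 mm here to the rails at x -70 mm. Along the rails steel lips, 10 to 14 mm above the worktop, reach in to y -89 and +89 mm, over the tray's flanges
- brown_bottle: small brown bottle with white label and white screw cap, about 0.11 kg; body a cylinder 47 mm across up to 78 mm, cap 23 mm across up to 98 mm. Origin: centre of its underside, z up. Starts near the blue mark
- white_bottle: small white bottle with blue screw cap, about 0.19 kg; body a cylinder 53 mm across up to 108 mm, rounded at the shoulder, cap 26 mm across up to 128 mm. Origin: centre of its underside, z up. Starts near the brown mark
- red_jar: sample jar with red lid, 50 mm across, 52 mm high, 0.06 kg, closed. Starts on the open worktop right of the tray, in front of the stock. Origin: centre of its underside, z up. May be absent
- blue_jar: sample jar with blue lid, 44 mm across, 60 mm high, 0.06 kg, closed. Starts on the open worktop right of the tray, in front of the stock. Origin: centre of its underside, z up. May be absent
- yellow_jar: sample jar with yellow lid, 40 mm across, 46 mm high, 0.06 kg, closed. Starts on the open worktop right of the tray, in front of the stock. Origin: centre of its underside, z up. May be absent
- carton: bystander: flat grey-white carton, 52 (x) by 96 (y) by 34 mm high, loose. Origin: centre of its underside
- teal_bottle: bystander: teal bottle with white cap, 59 mm across, 145 mm high, loose. Origin: centre of its underside
- dish: bystander: steel kidney dish, 92 by 184 by 35 mm, loose. Origin: centre of its underside
- syringe: bystander: clear syringe lying flat, 19 by 110 by 25 mm, loose. Origin: its middle, at the underside

How it is judged:
By the outcome, as a careful person would: the job done as asked, in the order asked, and still so for the second after the job is handed in, with the robot touching nothing.
Of red_jar, blue_jar, yellow_jar only 2 to 3 are there at a start; the rules pass over those that are not, and their reading is None.
At some moment in a run one of red_jar, yellow_jar may be knocked a few centimetres aside while the robot is not near it.
It also fails if it takes over 192 s, if anything falls off the work surface, if the arm or the gripper's body presses on something with over 40 N, if the wrist force passes 120 N, or if a joint passes its speed limit or range.

ROBOT

A 6-joint arm with a two-finger parallel gripper is mounted at the origin on a cart in front of the work surface, level with it; the furniture and walls round the work are solid. World frame = base frame: x ahead of the robot, y to its left, z up, the work surface at z = 0. Lengths are in m, angles in rad, forces in N, time in s.
With the tool pointing down it reaches from about 0.4 to 0.825 m from the base axis. Payload 7 kg.
Tool frame: the origin (TCP) lies on the centre line of the jaws, within the pads' length; the fingertips stand tip_reach ahead of it and the grasp point (between the pads) is the TCP (tip_reach is the distance from the TCP to the fingertips, in m); z points along the fingers, y is the line along which they close (so a half turn about z gives the same grasp; the last joint's range is limited). The gripper opens to 88 mm and grips with 3 to 60 N. Pads are 19 mm wide; open, the fingers measure 130 mm over their backs; the gripper's body (78 mm by 193 mm) begins 47 mm behind the grasp point.
Start: joints at [-0.812, 0.359, 0.012, 0, -1.224, -0.288], TCP at [0.306, -0.602, 0.215] pointing down, gripper open.
Joint ranges: [-3.07, 3.07], [-1.43, 2.12], [-1.02, 1.25], [-3.03, 1.67], [-3.05, -0], [-3.03, 3.03]. Speed limits (rad/s): [2.39, 2.39, 3.01, 3.14, 3.14, 3.14].

INTERFACE

Orientations are given as [roll, pitch, yaw] about the fixed x, y, z axes, in that order (R = Rz(yaw) Ry(pitch) Rx(roll)).
In Python, from station import get_state, grab_frame, calibration, job_done, find_in, mark_of, tip_reach gives the robot as it stands.
- The arm moves only by the shell command python3 -m handwheel 'ROWS' [OPENING] [FORCE]. ROWS is JSON, a list of rows, each an object with "delta_pos": the shift along the world's x, y, z in units of 30 mm (1.0 is 30 mm), a list of three; "dr": the turn, a rotation vector about the world's x, y, z in degrees, a list of three. In form: [{"delta_pos": [tx, ty, tz], "dr": [rx, ry, rz]}, ...]. A call has 1 to 10 rows; each row shifts and turns the commanded pose from where the row before left it; what a row does not reach is not made up. A row lasts 1/10 s, in which the tool goes at most 50 mm and 8.59 degrees, less where a joint would pass 70% of its speed; a pose out of reach is approached as far as the arm can. A call is refused whole if a number of a shift passes 1 or a number of a turn 8.59, either way. A call with a gripper value outside its range is refused whole. OPENING is the closure, from -1 (fully open) to 1 (shut), set as the call begins (- or left out, the last holds). The fingers move at their own pace and stop on an object; FORCE is the grip in N (left out, the last holds). Time passes only in rows, so rows that do not move let the fingers close. It gives the time, the measured TCP pose, the force, the opening and the grip force at its end, in the units of the state.
- get_state(): the state, without advancing time (a new reading comes with each control period).
- grab_frame(name): name is "scene" or "side" or "wrist"; returns the picture (400x640x3 uint8, red, green, blue); there is no depth.
- calibration(name): a dict with "fx", "fy", "cx", "cy" (pixels), "extrinsics" (4x4, takes a point from world to camera coordinates). Camera axes: x right, y down, z forward; pixel columns grow to the right and rows downward; lengths in m; the calibration is good to about 2 mm. A picture is of the moment at which its call begins: read the wrist's pose just before it. calibration takes no time and is no camera call; for the wrist camera it gives the pose at the moment of the call.
- job_done(): hands the job in; it is judged then, once.
Trained networks look in the newest picture that a camera, given by its name, has taken for a name from the list of things; names that differ only in an ending like _2 or _b are one class to them, and where a whole thing is asked for, a point or a joint stands for the part that bears it (a point fixed in the world has none). Each returns a list of dicts, best first, with "conf" (0 to 1); they miss things now and then, are a little off and sometimes report something else, mostly with a low value. They report only what shows in the picture. A call takes as long as a camera call.
- find_in(camera, query): "location" ([column, row] in pixels, amid what is visible of it).
- mark_of(camera, query): "location" ([column, row] in pixels: a listed point, or the origin of a listed thing).
The state is a dict: "t": time; "q": joint angles; "qd": joint speeds; "joint_efforts": joint torques, N m; "eef_pos": TCP position; "ee_rot": TCP orientation; "force": force on the tool from outside, world axes, zero at the start; "moment": the same for the moment, N m; "width": finger opening in m; "gripper_force": force on a finger pad.
Only numpy, scipy, OpenCV 4.12 (cv2) and the standard library are available. Lean on these libraries where they do the work, as an engineer would, in place of code of your own. Each camera call takes 0.05 s, during which the arm holds its last target. There are 200 camera calls.

## Working session

There is one attempt and no reset: what is moved stays moved. The work goes in short steps, Python scripts to look and compute and a shell command to move; the robot and the scene stay as the last step left them, time stands still between calls to the robot, and variables do not carry over. Pictures are saved under pics/ and viewed, at most 14 in all, crops included, and the job is handed in when it is done.

```bash
mkdir -p pics; ls; cat > h.py <<'E'
import numpy as np, cv2
from station import *
def ray(cam,px):
    c=calibration(cam);E=np.array(c["extrinsics"])
    d=np.array([(px[0]-c["cx"])/c["fx"],(px[1]-c["cy"])/c["fy"],1.0])
    R,t=E[:3,:3],E[:3,3]
    return -R.T@t, R.T@d
def at(cam,px,z=0.):
    o,d=ray(cam,px); return o+d*(z-o[2])/d[2]
def proj(cam,p):
    c=calibration(cam);E=np.array(c["extrinsics"]);q=E[:3,:3]@np.array(p)+E[:3,3]
    return [c["fx"]*q[0]/q[2]+c["cx"],c["fy"]*q[1]/q[2]+c["cy"]]
def save(cam,name):
    im=grab_frame(cam); cv2.imwrite("pics/"+name,im[...,::-1]); return im
E
python3 - <<'E'
from h import *
print(tip_reach, get_state())
Z=dict(brown_mark=.006,blue_mark=.006,tray_handle=.034,tray_free_half=.006,brown_bottle=.006,white_bottle=.006)
for cam in ["scene","side"]:
    save(cam,cam+"0.png")
    for n in "prep_tray brown_mark blue_mark tray_handle tray_free_half tray_dock dock_mouth brown_bottle white_bottle red_jar blue_jar yellow_jar carton teal_bottle dish syringe".split():
        r=mark_of(cam,n)
        print(cam,n,[(np.round(x["location"]).tolist(),round(x["conf"],2),np.round(at(cam,x["location"],Z.get(n,0))[:2],3).tolist()) for x in r[:2]])
E
```

```text
pics
0.019 {'t': 0.0, 'q': array([-8.11910818e-01,  3.59357893e-01,  1.10940455e-02, -3.46462412e-04,
       -1.22408829e+00, -2.88086134e-01]), 'qd': array([ 0.00039895, -0.00075025, -0.00037882,  0.0017197 , -0.00177689,
        0.00029318]), 'joint_efforts': array([ 5.40680285e-04, -5.82723212e+01,  2.93059516e+01,  6.99753016e+00,
        6.66310181e-03, -1.09283790e-04]), 'eef_pos': array([ 0.30592851, -0.60114497,  0.21405742]), 'ee_rot': array([ 3.14000841e+00, -1.29796806e-04, -2.67091116e+00]), 'force': array([0.21532573, 0.26725524, 0.13335033]), 'moment': array([-0.0510992 ,  0.03475541,  0.00246938]), 'gripper_force': 0.0, 'width': 0.08773696241216972}
scene prep_tray [([334.0, 202.0], 0.93, [0.484, -0.046])]
scene brown_mark [([333.0, 204.0], 0.83, [0.48, -0.026])]
scene blue_mark [([316.0, 205.0], 0.58, [0.527, 0.017])]
scene tray_handle [([348.0, 172.0], 0.86, [0.523, -0.211])]
scene tray_free_half [([338.0, 190.0], 0.92, [0.509, -0.114])]
scene tray_dock []
scene dock_mouth []
scene brown_bottle [([320.0, 202.0], 0.64, [0.528, -0.009]), ([237.0, 315.0], 0.45, [0.434, 
[... 518 characters left out ...]
9.0, 222.0], 0.58, [0.528, -0.012])]
side tray_handle [([358.0, 252.0], 0.81, [0.512, -0.209]), ([344.0, 283.0], 0.59, [0.443, -0.33])]
side tray_free_half [([350.0, 240.0], 0.8, [0.508, -0.11])]
side tray_dock []
side dock_mouth []
side brown_bottle [([349.0, 221.0], 0.61, [0.528, -0.003]), ([334.0, 155.0], 0.44, [0.573, 0.508])]
side white_bottle [([328.0, 224.0], 0.5, [0.457, -0.007])]
side red_jar [([386.0, 292.0], 0.58, [0.556, -0.35])]
side blue_jar [([345.0, 284.0], 0.56, [0.455, -0.297])]
side yellow_jar []
side carton [([395.0, 261.0], 0.63, [0.617, -0.226])]
side teal_bottle [([335.0, 154.0], 0.52, [0.584, 0.528])]
side dish []
side syringe [([321.0, 338.0], 0.55, [0.359, -0.474])]
```

View pics/scene0.png

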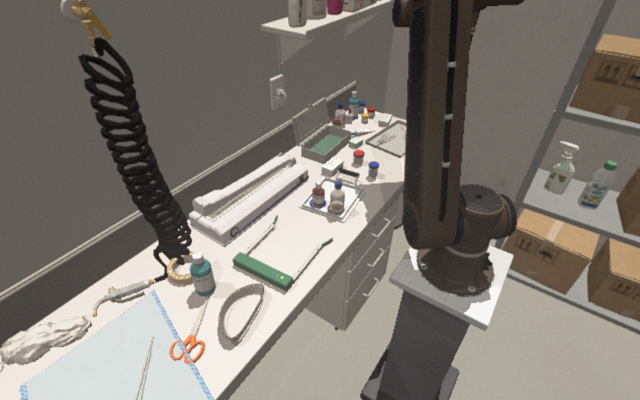

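View pics/side0.png

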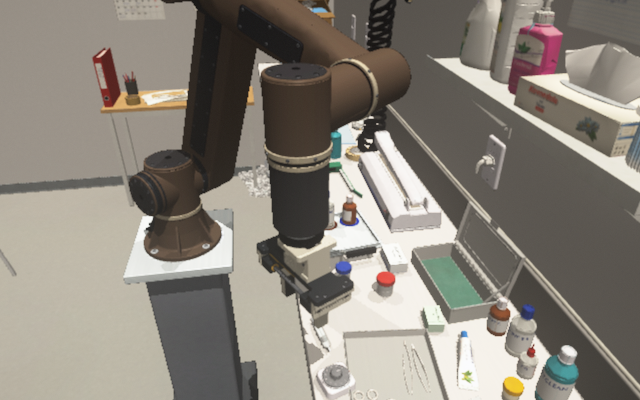

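The scene view shows the tray (~335,200) with the brown bottle on the blue ring and the white one on the brown ring. The green holder is at about (265,265), a red and a blue jar at (358,157) and (374,168), and the stock at the back right. No yellow jar shows on the open top so far. Next I move to a survey pose.

```bash
python3 -m handwheel '[{"delta_pos":[0,0,1],"dr":[0,0,0]},{"delta_pos":[0.5,0.5,1],"dr":[0,0,0]},{"delta_pos":[0.5,1,1],"dr":[0,0,0]},{"delta_pos":[0.5,1,1],"dr":[0,0,0]},{"delta_pos":[0.5,1,0.5],"dr":[0,0,0]},{"delta_pos":[0.5,1,0],"dr":[0,0,0]},{"delta_pos":[0.5,1,0],"dr":[0,0,0]},{"delta_pos":[0,1,0],"dr":[0,0,0]},{"delta_pos":[0,0,0],"dr":[0,0,0]},{"delta_pos":[0,0,0],"dr":[0,0,0]}]' -1
cat > look.py <<'E'
from h import *
import sys
def look(cam,names,Z={}):
    D=dict(brown_mark=.006,blue_mark=.006,tray_handle=.034,tray_free_half=.006,brown_bottle=.006,white_bottle=.006);D.update(Z)
    out={}
    for n in names:
        r=[x for x in mark_of(cam,n) if x["conf"]>.35]
        print(cam,n,[(np.round(x["location"]).tolist(),round(x["conf"],2),np.round(at(cam,x["location"],D.get(n,0))[:2],4).tolist()) for x in r[:2]])
if __name__=="__main__":
    save("wrist",sys.argv[1]); look("wrist",sys.argv[2].split(","))
E
python3 look.py w1.png red_jar,blue_jar,yellow_jar,tray_handle,carton,prep_tray,brown_bottle,white_bottle
```

```text
t: 2.7
eef_pos: [0.3964, -0.4061, 0.3506]
ee_rot: [-3.141, 0.001, -2.669]
force: [1.1, 0.7, 1.0]
width: 0.0878
gripper_force: 0.0
wrist red_jar [([310.0, 255.0], 0.58, [0.5562, -0.3492])]
wrist blue_jar [([371.0, 218.0], 0.96, [0.4498, -0.2895])]
wrist yellow_jar []
wrist tray_handle [([356.0, 307.0], 0.74, [0.5916, -0.2445]), ([396.0, 282.0], 0.67, [0.5199, -0.2093])]
wrist carton [([353.0, 306.0], 0.9, [0.6097, -0.2369]), ([312.0, 255.0], 0.57, [0.5542, -0.3451])]
wrist prep_tray []
wrist brown_bottle [([371.0, 218.0], 0.62, [0.448, -0.2907])]
wrist white_bottle []
```

View pics/w1.png

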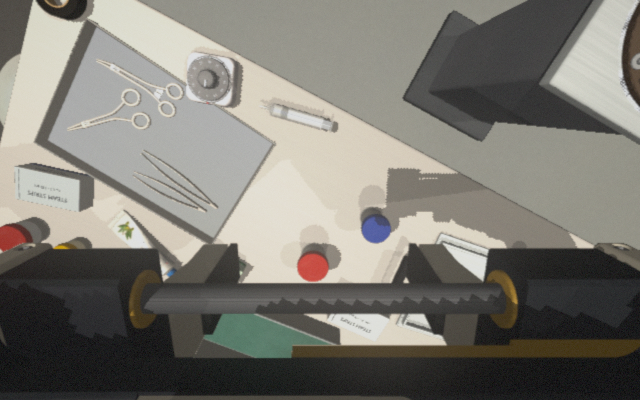

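```bash
python3 - <<'E'
from h import *
o,d=ray("wrist",(320,150)); print("cam",o,d/np.linalg.norm(d))
tcp=get_state()["eef_pos"]; p=at("wrist",(320,150),0); 
v=(p-tcp)[:2]; a=np.deg2rad(-19); print(p, v, np.array([[np.cos(a),-np.sin(a)],[np.sin(a),np.cos(a)]])@v)
for px in [(236,258),(292,284),(276,222),(330,240)]: print(px, at("scene",px,0.014))
im=grab_frame("scene"); c=im[130:330,180:420]
cv2.imwrite("pics/sc.png",cv2.resize(c,None,fx=3.3,fy=3,interpolation=cv2.INTER_CUBIC)[:600,:800,::-1])
E
```

```text
cam [ 0.3265784  -0.44124836  0.51847005] [ 0.11991936  0.05236918 -0.99140144]
[ 0.38929224 -0.41386102  0.        ] [-0.00668801 -0.00690613] [-0.00857205 -0.00435247]
(236, 258) [0.57961515 0.38613755 0.014     ]
(292, 284) [0.37068856 0.36510801 0.014     ]
(276, 222) [0.58471384 0.18256637 0.014     ]
(330, 240) [0.37862042 0.14727881 0.014     ]
```

View pics/sc.png

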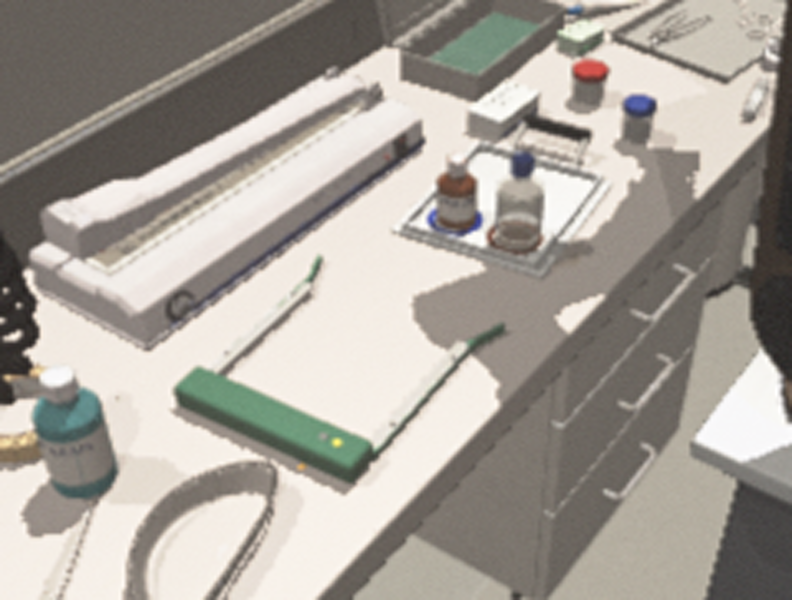

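Only the red and blue jars stand on the open worktop, so yellow is absent. The holder opens toward the tray, with its back near y 0.37. Moving over the tray.

```bash
python3 -m handwheel '[{"delta_pos":[0.4,1,0],"dr":[0,0,-2]},{"delta_pos":[0.4,1,0],"dr":[0,0,-2]},{"delta_pos":[0.4,1,0],"dr":[0,0,-2]},{"delta_pos":[0.4,1,0],"dr":[0,0,-2]},{"delta_pos":[0.4,1,0],"dr":[0,0,-2]},{"delta_pos":[0.4,1,0],"dr":[0,0,-2]},{"delta_pos":[0.4,1,0],"dr":[0,0,-2]},{"delta_pos":[0.4,1,0],"dr":[0,0,-2]},{"delta_pos":[0,1,0],"dr":[0,0,-2]},{"delta_pos":[0,1,0],"dr":[0,0,-1]}]'
python3 -m handwheel '[{"delta_pos":[0,1,0],"dr":[0,0,0]},{"delta_pos":[0,1,0],"dr":[0,0,0]},{"delta_pos":[0,0,0],"dr":[0,0,0]},{"delta_pos":[0,0,0],"dr":[0,0,0]},{"delta_pos":[0,0,0],"dr":[0,0,0]}]'
python3 look.py w2.png brown_mark,blue_mark,tray_handle,tray_free_half,prep_tray,brown_bottle,white_bottle,dock_mouth
```

```text
t: 4.2
eef_pos: [0.4923, -0.1054, 0.3498]
ee_rot: [3.142, -0.0, -3.004]
force: [-0.4, -0.2, 0.0]
width: 0.0879
gripper_force: 0.0
t: 4.7
eef_pos: [0.4921, -0.047, 0.35]
ee_rot: [-3.141, -0.0, -3.003]
force: [0.3, 0.3, -1.2]
width: 0.0876
gripper_force: 0.0
wrist brown_mark []
wrist blue_mark [([352.0, 185.0], 0.95, [0.5304, 0.0056])]
wrist tray_handle [([213.0, 166.0], 0.6, [0.5237, -0.2039])]
wrist tray_free_half [([284.0, 161.0], 0.6, [0.5066, -0.1044])]
wrist prep_tray [([314.0, 158.0], 0.66, [0.4971, -0.0589]), ([210.0, 163.0], 0.39, [0.5271, -0.2198])]
wrist brown_bottle []
wrist white_bottle [([350.0, 131.0], 0.7, [0.4484, -0.01])]
wrist dock_mouth []
```

View pics/w2.png

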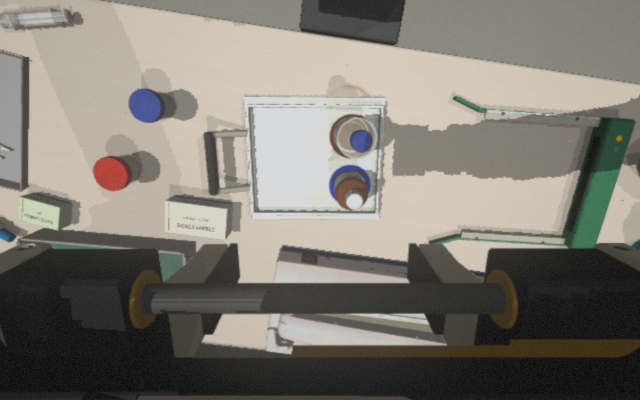

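```bash
python3 - <<'E'
import cv2
im=cv2.imread("pics/w2.png")[80:260,240:640]
cv2.imwrite("pics/w2c.png",cv2.resize(im,None,fx=2,fy=2,interpolation=cv2.INTER_CUBIC))
E
```

```text
(no output)
```

View pics/w2c.png

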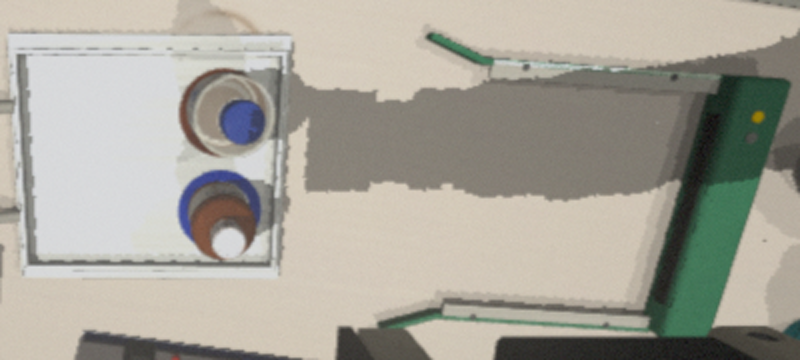

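The tray (rim corners about (247,97)…(380,217)), both bottle caps ((361,141), (354,201)) and the holder (rails from x≈485, back at ≈600→568) all show clearly. Next I fit their poses.

```bash
cat > fit.py <<'E'
from h import *
from scipy.optimize import least_squares
def full(u,v): return (240+u/2,80+v/2)
def fit(cam,pts,x0):
    def f(p):
        c,s=np.cos(p[2]),np.sin(p[2]);r=[]
        for (X,Y,Z),px,z in pts:
            q=proj(cam,[p[0]+c*X-s*Y,p[1]+s*X+c*Y,Z]); r+=[q[0]-px[0],q[1]-px[1]]
        return r
    s=least_squares(f,x0,loss="soft_l1"); return s.x,np.round(s.fun,1)
def loc(p,X,Y): c,s=np.cos(p[2]),np.sin(p[2]); return np.round([p[0]+c*X-s*Y,p[1]+s*X+c*Y],4)
E
python3 - <<'E'
from fit import *
F=full
P=lambda X,Y,Z,px:((X/1e3,Y/1e3,Z/1e3),px,0)
# tray y+ = up in image (toward base)
tray=[P(-105,95,6,F(9,33)),P(105,95,6,F(293,36)),P(105,-95,6,F(280,277)),P(-105,-95,6,F(23,277)),P(-50,0,6,(284,161)),P(55,-38,6,(352,185)),P(0,0,0,(314,158)),P(-150,0,44,(211,163))]
t,r=fit("wrist",tray,[.49,-.05,1.67]);print("tray",t,np.rad2deg(t[2]),r)
dock=[P(-70,89,14,F(490,80)),P(106,89,14,F(717,93)),P(-70,-89,14,F(443,300)),P(106,-89,14,F(652,314))]
d,r=fit("wrist",dock,[.48,.27,1.6]);print("dock",d,np.rad2deg(d[2]),r)
for n,X,Y in [("brown_mark",.055,.038),("blue",.055,-.038),("free",-.05,0),("handle",-.15,0)]: print(n,loc(t,X,Y))
print("white",at("wrist",F(242,122),.134)," brown",at("wrist",F(229,240),.104))
print([at("wrist",F(*x),.014)[:2].round(4) for x in [(490,80),(717,93),(443,300),(652,314)]], [at("wrist",F(*x),.03)[:2].round(4) for x in [(722,78),(655,330)]])
E
```

```text
tray [ 0.49970357 -0.05511303  1.70333412] 97.59385639716352 [-0.4 -1.   1.3 -1.4  0.4  0.8 -0.3 -0.  -0.5 -0.5 -1.2 -0.   2.   2.1
 -0.2  1.3]
dock [0.48550749 0.25519194 1.63997499] 93.96364561402916 [-1.8 -2.3  2.4 -0.1 -1.2  1.   1.1  1.1]
brown_mark [ 0.4548 -0.0056]
blue [0.5301 0.0044]
free [ 0.5063 -0.1047]
handle [ 0.5195 -0.2038]
white [ 0.44902978 -0.00764898  0.134     ]  brown [0.52712774 0.00079182 0.104     ]
[array([0.4043, 0.1827]), array([0.39  , 0.3513]), array([0.5772, 0.193 ]), array([0.5654, 0.3647])] [array([0.3804, 0.338 ]), array([0.5735, 0.3585])]
```

```bash
python3 -m handwheel '[{"delta_pos":[0.6,0.8,-1],"dr":[0,0,0]},{"delta_pos":[0.57,0.8,-1],"dr":[0,0,0]},{"delta_pos":[0,0,-1],"dr":[0,0,0]},{"delta_pos":[0,0,-1],"dr":[0,0,0]},{"delta_pos":[0,0,-1],"dr":[0,0,0]},{"delta_pos":[0,0,-1],"dr":[0,0,0]},{"delta_pos":[0,0,0],"dr":[0,0,0]},{"delta_pos":[0,0,0],"dr":[0,0,0]},{"delta_pos":[0,0,0],"dr":[0,0,0]}]'
python3 look.py w3.png brown_bottle,white_bottle,blue_mark,brown_mark
```

```text
t: 6.05
eef_pos: [0.5285, 0.0016, 0.1718]
ee_rot: [3.142, 0.003, -3.002]
force: [-0.1, 0.2, -0.0]
width: 0.0878
gripper_force: 0.0
wrist brown_bottle [([319.0, 183.0], 0.75, [0.5294, -0.0011])]
wrist white_bottle [([320.0, 104.0], 0.96, [0.4515, -0.0103])]
wrist blue_mark []
wrist brown_mark []
```

View pics/w3.png

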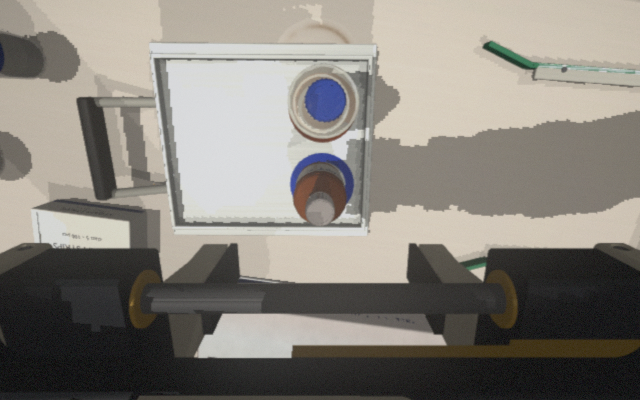

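The view shows the brown cap at (320,209), the white bottle's cap at (325,100), and the tray corners at (151,44), (377,44), (369,235), (175,234).

```bash
python3 - <<'E'
from fit import *
P=lambda X,Y,Z,px:((X/1e3,Y/1e3,Z/1e3),px,0)
tray=[P(-105,95,6,(151,45)),P(105,95,6,(377,45)),P(105,-95,6,(369,235)),P(-105,-95,6,(175,235))]
t,r=fit("wrist",tray,[.49,-.05,1.67]);print("tray",t,np.rad2deg(t[2]),r)
for n,X,Y in [("brown_mark",.055,.038),("blue",.055,-.038),("free",-.05,0),("handle",-.15,0)]: print(n,loc(t,X,Y))
print("white",at("wrist",(325,100),.134)," brown",at("wrist",(320,209),.104))
E
```

```text
tray [ 0.5009859  -0.05586509  1.71002152] 97.97701585092359 [-3.1 -0.8  1.3 -0.6  0.7  2.7 -0.4  2.7]
brown_mark [ 0.4557 -0.0067]
blue [0.531  0.0039]
free [ 0.5079 -0.1054]
handle [ 0.5218 -0.2044]
white [ 0.44825782 -0.00713565  0.134     ]  brown [5.24771919e-01 2.79441732e-04 1.04000000e-01]
```

```bash
python3 -m handwheel '[{"delta_pos":[-0.07,-0.03,-1],"dr":[0,0,0]},{"delta_pos":[0,0,-1],"dr":[0,0,0]},{"delta_pos":[0,0,-1],"dr":[0,0,0]},{"delta_pos":[0,0,-0.23],"dr":[0,0,0]},{"delta_pos":[0,0,0],"dr":[0,0,0]}]' -1 12
python3 -m handwheel '[{"delta_pos":[0,0,0],"dr":[0,0,0]},{"delta_pos":[0,0,0],"dr":[0,0,0]},{"delta_pos":[0,0,0],"dr":[0,0,0]},{"delta_pos":[0,0,0],"dr":[0,0,0]},{"delta_pos":[0,0,0],"dr":[0,0,0]},{"delta_pos":[0,0,0],"dr":[0,0,0]},{"delta_pos":[0,0,0],"dr":[0,0,0]},{"delta_pos":[0,0,0],"dr":[0,0,0]}]' 1 12
```

```text
t: 6.8
eef_pos: [0.5248, 0.0003, 0.0727]
ee_rot: [-3.141, -0.002, -3.002]
force: [-0.6, -0.6, 1.2]
width: 0.0876
gripper_force: 0.0
t: 7.6
eef_pos: [0.5251, 0.0005, 0.073]
ee_rot: [-3.142, -0.0, -3.002]
force: [0.1, 0.3, 1.0]
width: 0.0293
gripper_force: 0.0
```

```bash
python3 -m handwheel '[{"delta_pos":[0,0,0],"dr":[0,0,0]}]'; python3 - <<'E'
from h import *
a=save("wrist","w4.png"); b=save("side","s4.png")
cv2.imwrite("pics/m4.png",np.vstack([a[:,:,::-1],cv2.resize(b[180:300,240:440],None,fx=3.2,fy=3.2)[:200,:,::-1]])[:600])
E
```

```text
t: 7.7
eef_pos: [0.5252, 0.0005, 0.073]
ee_rot: [-3.142, -0.0, -3.002]
force: [-0.5, 0.5, -1.7]
width: 0.0224
gripper_force: 12.0
```

View pics/m4.png

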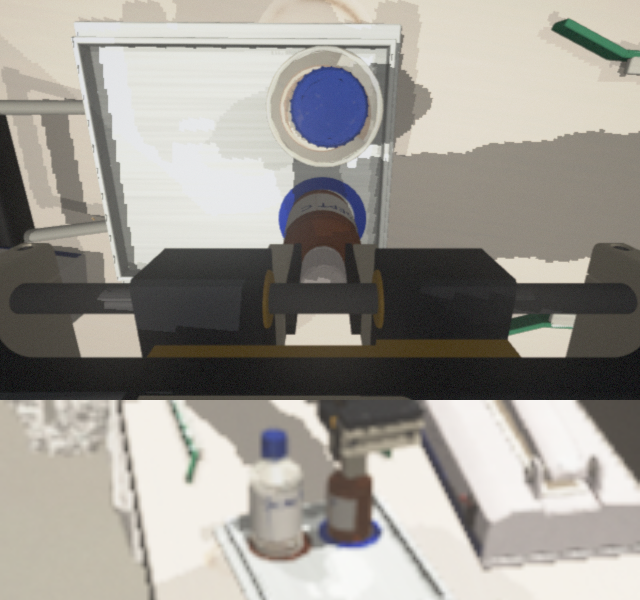

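The fingers closed on the cap (22 mm); the grip looks centred. I lift a little to test it.

```bash
python3 -m handwheel '[{"delta_pos":[0,0,0],"dr":[0,0,0]},{"delta_pos":[0,0,0.2],"dr":[0,0,0]},{"delta_pos":[0,0,0.3],"dr":[0,0,0]},{"delta_pos":[0,0,0.5],"dr":[0,0,0]},{"delta_pos":[0,0,0],"dr":[0,0,0]},{"delta_pos":[0,0,0],"dr":[0,0,0]}]' 1 20; python3 - <<'E'
from h import *
a=save("wrist","w5.png"); b=save("side","s5.png")
cv2.imwrite("pics/m5.png",np.vstack([a[:,:,::-1],cv2.resize(b[180:300,240:440],None,fx=3.2,fy=3.2)[:200,:,::-1]])[:600])
E
```

```text
t: 8.4
eef_pos: [0.5254, 0.0007, 0.1036]
ee_rot: [3.141, 0.001, -3.003]
force: [0.2, -0.2, -0.8]
width: 0.0221
gripper_force: 20.0
```

View pics/m5.png

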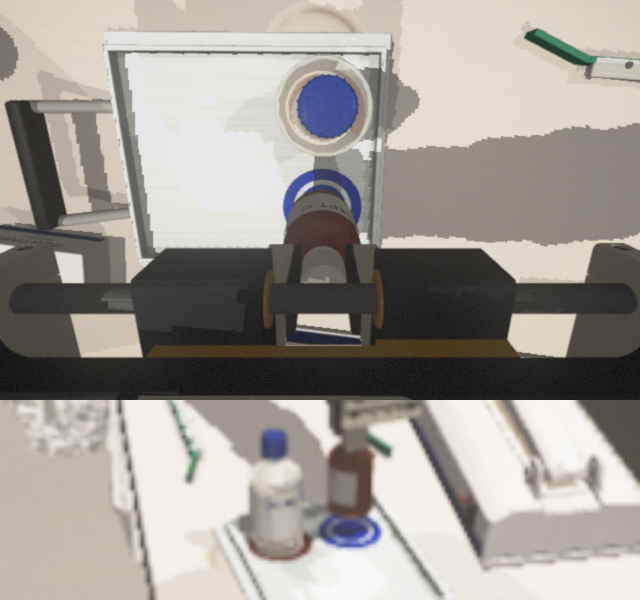

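```bash
python3 -m handwheel '[{"delta_pos":[-0.1,-0.5,0],"dr":[0,0,0]},{"delta_pos":[-0.15,-0.8,0],"dr":[0,0,0]},{"delta_pos":[-0.15,-0.9,0],"dr":[0,0,0]},{"delta_pos":[-0.1,-0.8,0],"dr":[0,0,0]},{"delta_pos":[-0.1,-0.5,0],"dr":[0,0,0]},{"delta_pos":[0,0,0],"dr":[0,0,0]},{"delta_pos":[0,0,-0.5],"dr":[0,0,0]},{"delta_pos":[0,0,-0.35],"dr":[0,0,0]},{"delta_pos":[0,0,-0.14],"dr":[0,0,0]},{"delta_pos":[0,0,0],"dr":[0,0,0]}]'
python3 -m handwheel '[{"delta_pos":[0,0,0],"dr":[0,0,0]},{"delta_pos":[0,0,0],"dr":[0,0,0]}]'
python3 -m handwheel '[{"delta_pos":[0,0,0],"dr":[0,0,0]},{"delta_pos":[0,0,0],"dr":[0,0,0]},{"delta_pos":[0,0,0],"dr":[0,0,0]},{"delta_pos":[0,0,0],"dr":[0,0,0]},{"delta_pos":[0,0,0.3],"dr":[0,0,0]},{"delta_pos":[0,0,1],"dr":[0,0,0]},{"delta_pos":[0,0,1],"dr":[0,0,0]},{"delta_pos":[0,0,1],"dr":[0,0,0]},{"delta_pos":[0,0,0],"dr":[0,0,0]}]' -1
python3 look.py w6.png brown_bottle,white_bottle,blue_mark,brown_mark
```

```text
t: 9.5
eef_pos: [0.5074, -0.1043, 0.0732]
ee_rot: [-3.141, -0.0, -3.002]
force: [0.1, 0.3, -1.2]
width: 0.0222
gripper_force: 20.0
t: 9.7
eef_pos: [0.5071, -0.1042, 0.0733]
ee_rot: [3.141, -0.0, -3.002]
force: [0.9, 0.1, -0.9]
width: 0.022
gripper_force: 20.0
t: 10.6
eef_pos: [0.5099, -0.1045, 0.1774]
ee_rot: [-3.14, 0.008, -3.002]
force: [1.2, -0.3, -0.5]
width: 0.0858
gripper_force: 0.0
wrist brown_bottle [([323.0, 181.0], 0.56, [0.5066, -0.1029])]
wrist white_bottle [([422.0, 136.0], 0.71, [0.4461, -0.0127])]
wrist blue_mark [([422.0, 213.0], 0.78, [0.5236, 0.0047])]
wrist brown_mark []
```

View pics/w6.png

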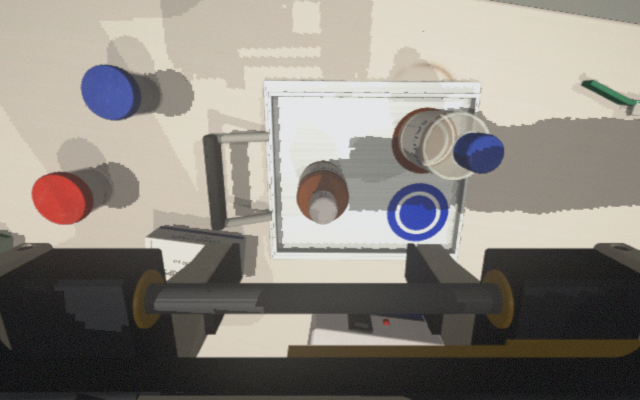

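The brown bottle stands on the free half, its cap at (322,208). The blue ring is at (417,212), the white bottle's cap at (479,153), and the jars at (110,92) and (62,198).

```bash
python3 - <<'E'
from fit import *
P=lambda X,Y,Z,px:((X/1e3,Y/1e3,Z/1e3),px,0)
tray=[P(-105,95,6,(264,82)),P(105,95,6,(480,82)),P(105,-95,6,(462,259)),P(-105,-95,6,(272,259)),P(55,-38,6,(417.5,212))]
t,r=fit("wrist",tray,[.49,-.05,1.67]);print("tray",t,np.rad2deg(t[2]),r)
for n,X,Y in [("brown_mark",.055,.038),("blue",.055,-.038)]: print(n,loc(t,X,Y))
# ring centre by mask
im=grab_frame("wrist").astype(int); m=((im[...,2]-im[...,0]>60)&(im[...,2]>80)).astype(np.uint8)
m[:175]=0;m[245:]=0;m[:,:380]=0;m[:,455:]=0
ys,xs=np.nonzero(m); e=cv2.fitEllipse(cv2.convexHull(np.c_[xs,ys].astype(np.int32))); print(e, at("wrist",e[0],.006))
print("white",at("wrist",(479,153),.134)," brown",at("wrist",(322,208),.104), get_state()["eef_pos"])
E
```

```text
tray [ 0.49466737 -0.05802686  1.72913753] 99.07228254061744 [-5.2 -0.6  2.1 -5.  -0.3  1.9 -0.6  5.1  2.1  0.5]
brown_mark [ 0.4485 -0.0097]
blue [0.5235 0.0023]
((417.88397216796875, 218.4808349609375), (54.62590408325195, 62.10249328613281), 66.50698852539062) [0.53019463 0.00184752 0.006     ]
white [ 0.44460969 -0.01465526  0.134     ]  brown [ 0.50258785 -0.10446715  0.104     ] [ 0.50650509 -0.10453126  0.17154425]
```

```bash
python3 -m handwheel '[{"delta_pos":[-0.5,0.8,0],"dr":[0,0,0]},{"delta_pos":[-0.5,0.8,0],"dr":[0,0,0]},{"delta_pos":[-0.5,0.8,0],"dr":[0,0,0]},{"delta_pos":[-0.42,0.83,0],"dr":[0,0,0]},{"delta_pos":[0,0,0],"dr":[0,0,0]},{"delta_pos":[0,0,-0.8],"dr":[0,0,0]},{"delta_pos":[0,0,-0.8],"dr":[0,0,0]},{"delta_pos":[0,0,-0.78],"dr":[0,0,0]},{"delta_pos":[0,0,0],"dr":[0,0,0]},{"delta_pos":[0,0,0],"dr":[0,0,0]}]' -1
python3 -m handwheel '[{"delta_pos":[0,0,0],"dr":[0,0,0]},{"delta_pos":[0,0,0],"dr":[0,0,0]},{"delta_pos":[0,0,0],"dr":[0,0,0]},{"delta_pos":[0,0,0],"dr":[0,0,0]},{"delta_pos":[0,0,0],"dr":[0,0,0]},{"delta_pos":[0,0,0],"dr":[0,0,0]},{"delta_pos":[0,0,0],"dr":[0,0,0]},{"delta_pos":[0,0,0],"dr":[0,0,0]},{"delta_pos":[0,0,0],"dr":[0,0,0]},{"delta_pos":[0,0,0],"dr":[0,0,0]}]' 1 25
```

```text
t: 11.9
eef_pos: [0.4496, -0.008, 0.1009]
ee_rot: [-3.141, -0.002, -3.002]
force: [0.4, -0.7, 0.5]
width: 0.0874
gripper_force: 0.0
t: 12.9
eef_pos: [0.4496, -0.0075, 0.1009]
ee_rot: [3.142, -0.0, -3.002]
force: [-0.1, 0.6, 0.2]
width: 0.0244
gripper_force: 25.0
```

```bash
python3 -m handwheel '[{"delta_pos":[0,0,0.3],"dr":[0,0,0]},{"delta_pos":[0,0,0.6],"dr":[0,0,0]},{"delta_pos":[0.3,0,0],"dr":[0,0,0]},{"delta_pos":[0.6,0.1,0],"dr":[0,0,0]},{"delta_pos":[0.7,0.1,0],"dr":[0,0,0]},{"delta_pos":[0.7,0.1,0],"dr":[0,0,0]},{"delta_pos":[0.4,0.05,0],"dr":[0,0,0]},{"delta_pos":[0,0,0],"dr":[0,0,0]},{"delta_pos":[0,0,0],"dr":[0,0,0]}]'
python3 -m handwheel '[{"delta_pos":[0,0,-0.4],"dr":[0,0,0]},{"delta_pos":[0,0,-0.3],"dr":[0,0,0]},{"delta_pos":[0,0,-0.19],"dr":[0,0,0]},{"delta_pos":[0,0,0],"dr":[0,0,0]},{"delta_pos":[0,0,0],"dr":[0,0,0]}]'
python3 -m handwheel '[{"delta_pos":[0,0,0],"dr":[0,0,0]},{"delta_pos":[0,0,0],"dr":[0,0,0]},{"delta_pos":[0,0,0],"dr":[0,0,0]},{"delta_pos":[0,0,0],"dr":[0,0,0]},{"delta_pos":[0,0,0.4],"dr":[0,0,0]},{"delta_pos":[0,0,1],"dr":[0,0,0]},{"delta_pos":[0,0,1],"dr":[0,0,0]},{"delta_pos":[0,0,0],"dr":[0,0,0]},{"delta_pos":[0,0,0],"dr":[0,0,0]},{"delta_pos":[0,0,0],"dr":[0,0,0]}]' -1
python3 look.py w7.png brown_bottle,white_bottle,blue_mark,brown_mark
python3 - <<'E'
from h import *
im=cv2.imread("pics/w7.png")[...,::-1].astype(int)
m=((im[...,2]-im[...,0]>60)&(im[...,2]>80)).astype(np.uint8); m[245:]=0
n,l,s,c=cv2.connectedComponentsWithStats(m)
for i in range(1,n):
    if s[i][4]>150: print("blue",s[i],c[i])
m=((im[...,0]-im[...,2]>40)).astype(np.uint8); m[245:]=0
n,l,s,c=cv2.connectedComponentsWithStats(m)
for i in range(1,n):
    if s[i][4]>150: print("red/brown",s[i],c[i])
E
```

```text
t: 13.8
eef_pos: [0.5298, 0.0027, 0.1273]
ee_rot: [3.142, -0.002, -3.003]
force: [-0.6, -0.3, -3.0]
width: 0.0245
gripper_force: 25.0
t: 14.3
eef_pos: [0.5304, 0.0029, 0.101]
ee_rot: [-3.142, -0.0, -3.002]
force: [0.2, -0.1, -1.6]
width: 0.0246
gripper_force: 25.0
t: 15.3
eef_pos: [0.5301, 0.0029, 0.173]
ee_rot: [3.141, -0.001, -3.003]
force: [1.0, -0.5, -0.2]
width: 0.0875
gripper_force: 0.0
wrist brown_bottle [([218.0, 150.0], 0.82, [0.5113, -0.1047])]
wrist white_bottle [([320.0, 189.0], 0.77, [0.5369, 0.0025])]
wrist blue_mark []
wrist brown_mark [([318.0, 107.0], 0.83, [0.456, -0.0108]), ([269.0, 146.0], 0.39, [0.5006, -0.0547])]
blue [290 152  49  42 464] [308.23922414 164.17887931]
red/brown [ 288   71   67   70 1530] [320.94379085 104.07908497]
red/brown [ 302   85   40   42 1306] [321.00995406 105.71975498]
red/brown [171 134  45  20 488] [191.59836066 142.14754098]
red/brown [188 173  32  13 233] [204.05579399 179.55793991]
```

View pics/w7.png

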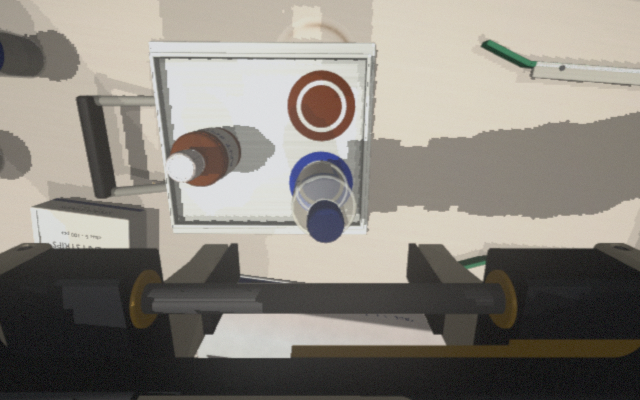

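The white bottle stands on the blue ring, its cap at (325,222). The bare brown ring is at (321,106), and the brown bottle's cap at (181,167).

```bash
python3 - <<'E'
from h import *
b=at("wrist",(321.3,105.5),.006); print("brown mark",b)
a=np.deg2rad(97.8); print("blue mark", b[:2]+.076*np.array([np.sin(a),-np.cos(a)]))
print("proj blue", proj("wrist",[*(b[:2]+.076*np.array([np.sin(a),-np.cos(a)])),.006]))
print("white cap",at("wrist",(325,222),.134),"brown cap",at("wrist",(181,167),.104))
E
```

```text
brown mark [ 0.45458841 -0.00807824  0.006     ]
blue mark [0.52988524 0.00223615]
proj blue [np.float64(321.1079627195381), np.float64(182.500179053454)]
white cap [0.52672343 0.00496912 0.134     ] brown cap [ 0.51026011 -0.10172871  0.104     ]
```

```bash
python3 -m handwheel '[{"delta_pos":[-0.1,-0.7,0],"dr":[0,0,5]},{"delta_pos":[-0.17,-0.7,0],"dr":[0,0,5]},{"delta_pos":[-0.2,-0.7,0],"dr":[0,0,5]},{"delta_pos":[-0.2,-0.8,0],"dr":[0,0,5]},{"delta_pos":[-0.1,-0.67,0],"dr":[0,0,5]},{"delta_pos":[0,0,-1],"dr":[0,0,0]},{"delta_pos":[0,0,-1],"dr":[0,0,0]},{"delta_pos":[0,0,-1],"dr":[0,0,0]},{"delta_pos":[0,0,-0.33],"dr":[0,0,0]},{"delta_pos":[0,0,0],"dr":[0,0,0]}]' -1
python3 -m handwheel '[{"delta_pos":[0,0,0],"dr":[0,0,0]},{"delta_pos":[0,0,0],"dr":[0,0,0]},{"delta_pos":[0,0,0],"dr":[0,0,0]},{"delta_pos":[0,0,0],"dr":[0,0,0]},{"delta_pos":[0,0,0],"dr":[0,0,0]},{"delta_pos":[0,0,0],"dr":[0,0,0]},{"delta_pos":[0,0,0],"dr":[0,0,0]},{"delta_pos":[0,0,0],"dr":[0,0,0]},{"delta_pos":[0,0,0],"dr":[0,0,0]},{"delta_pos":[0,0,0],"dr":[0,0,0]}]' 1 20
```

```text
t: 16.55
eef_pos: [0.5064, -0.1043, 0.0721]
ee_rot: [3.14, -0.003, -2.566]
force: [0.2, 0.2, 0.5]
width: 0.0876
gripper_force: 0.0
t: 17.55
eef_pos: [0.5074, -0.1042, 0.0733]
ee_rot: [3.142, -0.0, -2.566]
force: [-0.1, 0.1, 0.4]
width: 0.0221
gripper_force: 20.0
```

```bash
python3 -m handwheel '[{"delta_pos":[0,0,0.4],"dr":[0,0,0]},{"delta_pos":[0,0,0.8],"dr":[0,0,0]},{"delta_pos":[-0.3,0.5,0],"dr":[0,0,-5]},{"delta_pos":[-0.4,0.8,0],"dr":[0,0,-5]},{"delta_pos":[-0.5,0.8,0],"dr":[0,0,-5]},{"delta_pos":[-0.4,0.7,0],"dr":[0,0,-5]},{"delta_pos":[-0.16,0.4,0],"dr":[0,0,-5]},{"delta_pos":[0,0,0],"dr":[0,0,0]},{"delta_pos":[0,0,0],"dr":[0,0,0]}]'
python3 -m handwheel '[{"delta_pos":[0,0,-0.5],"dr":[0,0,0]},{"delta_pos":[0,0,-0.4],"dr":[0,0,0]},{"delta_pos":[0,0,-0.29],"dr":[0,0,0]},{"delta_pos":[0,0,0],"dr":[0,0,0]},{"delta_pos":[0,0,0],"dr":[0,0,0]}]'
```

```text
t: 18.45
eef_pos: [0.455, -0.008, 0.11]
ee_rot: [3.141, 0.001, -2.999]
force: [-0.0, -0.3, -0.2]
width: 0.022
gripper_force: 20.0
t: 18.95
eef_pos: [0.4548, -0.0085, 0.0736]
ee_rot: [-3.141, -0.001, -3.002]
force: [-0.8, -0.2, -0.8]
width: 0.0218
gripper_force: 20.0
```

```bash
python3 -m handwheel '[{"delta_pos":[0,0,0],"dr":[0,0,0]},{"delta_pos":[0,0,0],"dr":[0,0,0]},{"delta_pos":[0,0,0],"dr":[0,0,0]},{"delta_pos":[0,0,0],"dr":[0,0,0]},{"delta_pos":[0,0,0.4],"dr":[0,0,0]},{"delta_pos":[0,0,1],"dr":[0,0,0]},{"delta_pos":[0,0,1],"dr":[0,0,0]},{"delta_pos":[0,0,1],"dr":[0,0,0]},{"delta_pos":[0,0,1],"dr":[0,0,0]},{"delta_pos":[0.1,-0.8,1],"dr":[0,0,0]}]' -1
python3 -m handwheel '[{"delta_pos":[0.1,-1,0.5],"dr":[0,0,0]},{"delta_pos":[0.1,-1,0],"dr":[0,0,0]},{"delta_pos":[0.1,-1,0],"dr":[0,0,0]},{"delta_pos":[0.1,-1,0],"dr":[0,0,0]},{"delta_pos":[0.1,-1,0],"dr":[0,0,0]},{"delta_pos":[0.1,-1,0],"dr":[0,0,0]},{"delta_pos":[0,0,0],"dr":[0,0,0]},{"delta_pos":[0,0,0],"dr":[0,0,0]},{"delta_pos":[0,0,0],"dr":[0,0,0]},{"delta_pos":[0,0,0],"dr":[0,0,0]}]' -1
python3 look.py w8.png red_jar,blue_jar,yellow_jar,tray_handle,tray_free_half,white_bottle,brown_bottle
```

```text
t: 19.95
eef_pos: [0.4576, -0.0312, 0.2373]
ee_rot: [3.141, 0.001, -3.0]
force: [1.1, -0.9, -0.3]
width: 0.0872
gripper_force: 0.0
t: 20.95
eef_pos: [0.4756, -0.2114, 0.2508]
ee_rot: [3.142, 0.0, -3.001]
force: [0.1, 0.5, -0.7]
width: 0.0874
gripper_force: 0.0
wrist red_jar [([214.0, 211.0], 0.83, [0.553, -0.3446])]
wrist blue_jar [([264.0, 136.0], 0.63, [0.4468, -0.288])]
wrist yellow_jar []
wrist tray_handle [([320.0, 211.0], 0.66, [0.5219, -0.2072]), ([477.0, 233.0], 0.46, [0.5239, -0.0102])]
wrist tray_free_half [([399.0, 205.0], 0.6, [0.5086, -0.1059])]
wrist white_bottle [([474.0, 235.0], 0.83, [0.5357, 0.0016]), ([214.0, 211.0], 0.56, [0.5507, -0.3431])]
wrist brown_bottle [([483.0, 172.0], 0.69, [0.4515, -0.0102]), ([264.0, 142.0], 0.43, [0.4527, -0.2866])]
```

View pics/w8.png

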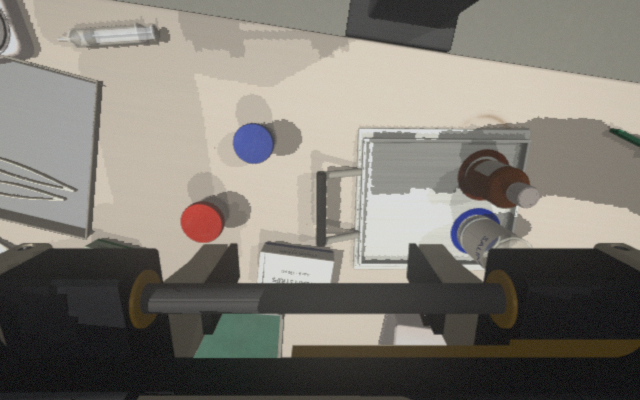

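Both bottles now stand on their own marks. The lids are at (253,143) for blue and (203,222) for red. Next I compute the jar positions and the wrist turn.

```bash
cat > jars.py <<'E'
from h import *
def jars():
    im=grab_frame("wrist").astype(int); R,G,B=im[...,0],im[...,1],im[...,2]
    for n,m,z in [("red",(R-B>80)&(R-G>80),.052),("blue",(B-R>60)&(B-G>40),.060)]:
        m=m.astype(np.uint8); m[245:]=0; k,l,s,c=cv2.connectedComponentsWithStats(m)
        for i in range(1,k):
            if s[i][4]>400: print(n,s[i],at("wrist",c[i],z)[:2].round(4))
if __name__=="__main__":
    jars(); st=get_state(); print(st["q"].round(3),st["eef_pos"].round(4))
E
python3 jars.py
```

```text
red [ 182  204   40   38 1189] [ 0.5505 -0.3436]
blue [ 234  125   38   38 1149] [ 0.4489 -0.2899]
[-0.042  0.08  -0.268 -0.    -1.223 -1.389] [ 0.4757 -0.212   0.2507]
```

```bash
python3 -m handwheel '[{"delta_pos":[0.25,-0.44,0],"dr":[0,0,8.5]},{"delta_pos":[0.25,-0.44,0],"dr":[0,0,8.5]},{"delta_pos":[0.25,-0.44,0],"dr":[0,0,8.5]},{"delta_pos":[0.25,-0.44,0],"dr":[0,0,8.5]},{"delta_pos":[0.25,-0.44,0],"dr":[0,0,8.5]},{"delta_pos":[0.25,-0.44,0],"dr":[0,0,8.5]},{"delta_pos":[0.25,-0.44,0],"dr":[0,0,8.5]},{"delta_pos":[0.25,-0.44,0],"dr":[0,0,8.5]},{"delta_pos":[0.25,-0.44,0],"dr":[0,0,8.5]},{"delta_pos":[0.25,-0.44,0],"dr":[0,0,8.5]}]'
python3 -m handwheel '[{"delta_pos":[0,0,-0.8],"dr":[0,0,5]},{"delta_pos":[0,0,-0.8],"dr":[0,0,0]},{"delta_pos":[0,0,-0.8],"dr":[0,0,0]},{"delta_pos":[0,0,-0.8],"dr":[0,0,0]},{"delta_pos":[0,0,0],"dr":[0,0,0]},{"delta_pos":[0,0,0],"dr":[0,0,0]},{"delta_pos":[0,0,0],"dr":[0,0,0]},{"delta_pos":[0,0,0],"dr":[0,0,0]}]'
python3 jars.py; python3 look.py w9.png red_jar
```

```text
t: 22.4
eef_pos: [0.5509, -0.3447, 0.2504]
ee_rot: [3.141, 0.0, -1.513]
force: [-0.3, 0.4, 0.3]
width: 0.0873
gripper_force: 0.0
t: 23.2
eef_pos: [0.5515, -0.3445, 0.1563]
ee_rot: [-3.139, -0.001, -1.431]
force: [0.0, -0.9, 0.2]
width: 0.0877
gripper_force: 0.0
red [ 296  170   55   55 2367] [ 0.5517 -0.3454]
[-0.259  0.357 -0.129  0.    -1.082  0.398] [ 0.5513 -0.3444  0.1561]
wrist red_jar [([323.0, 185.0], 0.89, [0.5514, -0.3433])]
```

Well aligned. I descend to z 0.038 and grip.

```bash
python3 -m handwheel '[{"delta_pos":[0,0,-1],"dr":[0,0,0]},{"delta_pos":[0,0,-1],"dr":[0,0,0]},{"delta_pos":[0,0,-1],"dr":[0,0,0]},{"delta_pos":[0,0,-0.6],"dr":[0,0,0]},{"delta_pos":[0,0,-0.34],"dr":[0,0,0]},{"delta_pos":[0,0,0],"dr":[0,0,0]},{"delta_pos":[0,0,0],"dr":[0,0,0]}]'
python3 -m handwheel '[{"delta_pos":[0,0,0],"dr":[0,0,0]},{"delta_pos":[0,0,0],"dr":[0,0,0]},{"delta_pos":[0,0,0],"dr":[0,0,0]},{"delta_pos":[0,0,0],"dr":[0,0,0]},{"delta_pos":[0,0,0],"dr":[0,0,0]},{"delta_pos":[0,0,0],"dr":[0,0,0]},{"delta_pos":[0,0,0],"dr":[0,0,0]}]' 1 15
```

```text
t: 24.05
eef_pos: [0.5514, -0.3445, 0.0374]
ee_rot: [-3.141, -0.001, -1.431]
force: [-0.3, 0.1, 0.2]
width: 0.0875
gripper_force: 0.0
t: 24.75
eef_pos: [0.5508, -0.3442, 0.0366]
ee_rot: [-3.141, -0.0, -1.432]
force: [-0.5, -0.2, 0.9]
width: 0.0471
gripper_force: 15.0
```

```bash
python3 -m handwheel '[{"delta_pos":[0,0,0.5],"dr":[0,0,0]},{"delta_pos":[0,0,1],"dr":[0,0,0]},{"delta_pos":[0,0.11,1],"dr":[0,0,0]},{"delta_pos":[0,0.6,0.5],"dr":[0,0,0]},{"delta_pos":[0,1,0],"dr":[0,0,0]},{"delta_pos":[-0.05,1,0],"dr":[0,0,0]},{"delta_pos":[0,1,0],"dr":[0,0,0]},{"delta_pos":[0,1,0],"dr":[0,0,0]},{"delta_pos":[0,1,0],"dr":[0,0,0]},{"delta_pos":[-0.04,1,0],"dr":[0,0,0]}]'
python3 -m handwheel '[{"delta_pos":[0,0.9,0],"dr":[0,0,0]},{"delta_pos":[0,0.5,0],"dr":[0,0,0]},{"delta_pos":[0,0,0],"dr":[0,0,0]},{"delta_pos":[0,0,-1],"dr":[0,0,0]},{"delta_pos":[0,0,-1],"dr":[0,0,0]},{"delta_pos":[0,0,-0.4],"dr":[0,0,0]},{"delta_pos":[0,0,0],"dr":[0,0,0]},{"delta_pos":[0,0,0],"dr":[0,0,0]}]'
```

```text
t: 25.75
eef_pos: [0.5475, -0.141, 0.1269]
ee_rot: [-3.141, 0.0, -1.431]
force: [0.3, -0.6, 0.3]
width: 0.0469
gripper_force: 15.0
t: 26.55
eef_pos: [0.5485, -0.1013, 0.0552]
ee_rot: [-3.141, -0.0, -1.432]
force: [0.1, 0.1, 0.4]
width: 0.0471
gripper_force: 15.0
```

```bash
python3 -m handwheel '[{"delta_pos":[0,0,-0.25],"dr":[0,0,0]},{"delta_pos":[0,0,-0.14],"dr":[0,0,0]},{"delta_pos":[0,0,0],"dr":[0,0,0]},{"delta_pos":[0,0,0],"dr":[0,0,0]}]'
python3 -m handwheel '[{"delta_pos":[0,0,0],"dr":[0,0,0]},{"delta_pos":[0,0,0],"dr":[0,0,0]},{"delta_pos":[0,0,0],"dr":[0,0,0]},{"delta_pos":[0,0,0.5],"dr":[0,0,0]},{"delta_pos":[0,0,1],"dr":[0,0,0]},{"delta_pos":[0,0,1],"dr":[0,0,0]},{"delta_pos":[0,-0.5,1],"dr":[0,0,0]},{"delta_pos":[-0.6,-1,0],"dr":[0,0,0]},{"delta_pos":[-1,-1,0],"dr":[0,0,0]},{"delta_pos":[-0.8,-1,0],"dr":[0,0,0]}]' -0.36
python3 -m handwheel '[{"delta_pos":[-0.4,-1,0],"dr":[0,0,0]},{"delta_pos":[-0.4,-1,0],"dr":[0,0,0]},{"delta_pos":[-0.1,-0.75,0],"dr":[0,0,0]},{"delta_pos":[0,0,0],"dr":[0,0,0]},{"delta_pos":[0,0,0],"dr":[0,0,0]},{"delta_pos":[0,0,0],"dr":[0,0,0]},{"delta_pos":[0,0,0],"dr":[0,0,0]}]' -1
python3 jars.py; python3 look.py w10.png blue_jar,red_jar
```

```text
t: 26.95
eef_pos: [0.548, -0.1008, 0.0429]
ee_rot: [-3.141, 0.0, -1.432]
force: [-0.4, 0.8, -0.2]
width: 0.047
gripper_force: 15.0
t: 27.95
eef_pos: [0.4747, -0.2065, 0.148]
ee_rot: [-3.141, 0.0, -1.431]
force: [-0.1, -0.8, -0.0]
width: 0.0594
gripper_force: 0.0
t: 28.65
eef_pos: [0.4492, -0.2877, 0.1478]
ee_rot: [-3.141, 0.0, -1.431]
force: [-0.8, 0.5, 0.1]
width: 0.0875
gripper_force: 0.0
blue [ 298  176   44   49 1108] [ 0.4564 -0.2895]
[-0.202  0.183 -0.394 -0.    -0.994  0.342] [ 0.4493 -0.2877  0.1478]
wrist blue_jar [([323.0, 185.0], 0.6, [0.4496, -0.2886])]
wrist red_jar [([212.0, 339.0], 0.83, [0.5489, -0.0951])]
```

```bash
python3 -m handwheel '[{"delta_pos":[0,-0.04,-1],"dr":[0,0,0]},{"delta_pos":[0,0,-1],"dr":[0,0,0]},{"delta_pos":[0,0,-1],"dr":[0,0,0]},{"delta_pos":[0,0,-0.65],"dr":[0,0,0]},{"delta_pos":[0,0,0],"dr":[0,0,0]},{"delta_pos":[0,0,0],"dr":[0,0,0]}]' -1
python3 -m handwheel '[{"delta_pos":[0,0,0],"dr":[0,0,0]},{"delta_pos":[0,0,0],"dr":[0,0,0]},{"delta_pos":[0,0,0],"dr":[0,0,0]},{"delta_pos":[0,0,0],"dr":[0,0,0]},{"delta_pos":[0,0,0],"dr":[0,0,0]},{"delta_pos":[0,0,0],"dr":[0,0,0]},{"delta_pos":[0,0,0],"dr":[0,0,0]},{"delta_pos":[0,0,0],"dr":[0,0,0]}]' 1 15
```

```text
t: 29.45
eef_pos: [0.4492, -0.2896, 0.0386]
ee_rot: [3.141, -0.0, -1.431]
force: [0.2, -0.9, 0.9]
width: 0.0877
gripper_force: 0.0
t: 30.25
eef_pos: [0.449, -0.2896, 0.0383]
ee_rot: [-3.142, -0.0, -1.432]
force: [0.5, 0.7, 1.2]
width: 0.0415
gripper_force: 15.0
```

```bash
python3 -m handwheel '[{"delta_pos":[0,0,0.5],"dr":[0,0,0]},{"delta_pos":[0,0,1],"dr":[0,0,0]},{"delta_pos":[0,0.3,1],"dr":[0,0,0]},{"delta_pos":[0.1,0.9,0],"dr":[0,0,0]},{"delta_pos":[0.1,1,0],"dr":[0,0,0]},{"delta_pos":[0.1,1,0],"dr":[0,0,0]},{"delta_pos":[0.1,1,0],"dr":[0,0,0]},{"delta_pos":[0.1,1,0],"dr":[0,0,0]},{"delta_pos":[0.03,0.7,0],"dr":[0,0,0]},{"delta_pos":[0,0,0],"dr":[0,0,0]}]'
python3 -m handwheel '[{"delta_pos":[0,0,0],"dr":[0,0,0]},{"delta_pos":[0,0,-0.9],"dr":[0,0,0]},{"delta_pos":[0,0,-0.8],"dr":[0,0,0]},{"delta_pos":[0,0,-0.4],"dr":[0,0,0]},{"delta_pos":[0,0,-0.19],"dr":[0,0,0]},{"delta_pos":[0,0,0],"dr":[0,0,0]},{"delta_pos":[0,0,0],"dr":[0,0,0]}]'
```

```text
t: 31.25
eef_pos: [0.465, -0.1107, 0.1133]
ee_rot: [-3.141, 0.0, -1.429]
force: [-1.1, 0.2, -0.6]
width: 0.0419
gripper_force: 15.0
t: 31.95
eef_pos: [0.4651, -0.113, 0.0448]
ee_rot: [-3.141, -0.0, -1.432]
force: [0.6, -1.0, 0.1]
width: 0.0414
gripper_force: 15.0
```

```bash
python3 -m handwheel '[{"delta_pos":[0,0,0],"dr":[0,0,0]},{"delta_pos":[0,0,0],"dr":[0,0,0]},{"delta_pos":[0,0,0],"dr":[0,0,0]},{"delta_pos":[0,0,0.5],"dr":[0,0,0]},{"delta_pos":[0,0,1],"dr":[0,0,0]},{"delta_pos":[0,0,1],"dr":[0,0,0]},{"delta_pos":[0,0,1],"dr":[0,0,0]},{"delta_pos":[0,0,1],"dr":[0,0,0]},{"delta_pos":[0,0,1],"dr":[0,0,0]},{"delta_pos":[0,0,1],"dr":[0,0,0]}]' -0.25
python3 -m handwheel '[{"delta_pos":[0.1,0.6,1],"dr":[0,0,-8.5]},{"delta_pos":[0.1,0.6,1],"dr":[0,0,-8.5]},{"delta_pos":[0.1,0.6,1],"dr":[0,0,-8.5]},{"delta_pos":[0.2,0.6,0.5],"dr":[0,0,-8.5]},{"delta_pos":[0.2,0.6,0],"dr":[0,0,-8.5]},{"delta_pos":[0.2,0.6,0],"dr":[0,0,-8.5]},{"delta_pos":[0.1,0.6,0],"dr":[0,0,-8.5]},{"delta_pos":[0.1,0.6,0],"dr":[0,0,-8.5]},{"delta_pos":[0.1,0.6,0],"dr":[0,0,-8.5]},{"delta_pos":[0,0.6,0],"dr":[0,0,-8.5]}]'
python3 -m handwheel '[{"delta_pos":[0,0.5,0],"dr":[0,0,-5]},{"delta_pos":[0,0,0],"dr":[0,0,0]},{"delta_pos":[0,0,0],"dr":[0,0,0]},{"delta_pos":[0,0,0],"dr":[0,0,0]},{"delta_pos":[0,0,0],"dr":[0,0,0]},{"delta_pos":[0,0,0],"dr":[0,0,0]}]' 0
python3 look.py w11.png tray_dock,dock_mouth,prep_tray,tray_handle,red_jar,blue_jar,brown_bottle,white_bottle
python3 - <<'E'
import cv2
im=cv2.imread("pics/w11.png")[60:260,110:560]
cv2.imwrite("pics/w11c.png",cv2.resize(im,(800,356),interpolation=cv2.INTER_CUBIC))
E
```

```text
t: 32.95
eef_pos: [0.4646, -0.1125, 0.2411]
ee_rot: [-3.141, 0.0, -1.431]
force: [1.2, 1.2, 0.1]
width: 0.055
gripper_force: 0.0
t: 33.95
eef_pos: [0.5009, 0.0682, 0.3446]
ee_rot: [3.142, 0.0, -2.921]
force: [1.1, -0.0, -0.1]
width: 0.0547
gripper_force: 0.0
t: 34.55
eef_pos: [0.5009, 0.082, 0.3447]
ee_rot: [3.141, 0.0, -3.002]
force: [-0.1, -0.1, 0.2]
width: 0.044
gripper_force: 0.0
wrist tray_dock [([574.0, 238.0], 0.36, [0.577, 0.5151])]
wrist dock_mouth []
wrist prep_tray [([229.0, 143.0], 0.78, [0.4994, -0.0601])]
wrist tray_handle [([120.0, 144.0], 0.9, [0.5183, -0.2056])]
wrist red_jar [([199.0, 175.0], 0.55, [0.556, -0.1035])]
wrist blue_jar [([195.0, 117.0], 0.94, [0.4689, -0.1126])]
wrist brown_bottle [([264.0, 119.0], 0.95, [0.4575, -0.0097])]
wrist white_bottle [([267.0, 171.0], 0.82, [0.5337, 0.0021])]
```

View pics/w11c.png

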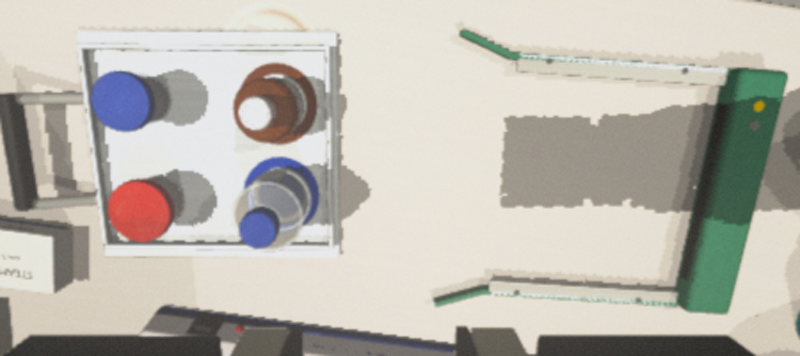

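Both jars stand upright inside the tray and both bottles are on their own marks. The holder's inner lip edges run (516,71)→(722,85) and (490,277)→(681,291) in the crop.

```bash
python3 - <<'E'
from fit import *
F=lambda u,v:(110+u/1.778,60+v/1.778)
P=lambda X,Y,Z,px:((X/1e3,Y/1e3,Z/1e3),px,0)
print([at("wrist",F(*x),.014)[:2].round(4) for x in [(517,71),(722,85),(490,277),(681,291),(461,32),(435,302)]])
dock=[P(-70,89,14,F(517,71)),P(-70,-89,14,F(490,277)),P(-112,116,14,F(461,32)),P(-112,-116,14,F(435,302)),P(106,89,14,F(722,85)),P(106,-89,14,F(681,291))]
d,r=fit("wrist",dock,[.48,.27,1.6]);print("dock",d,np.rad2deg(d[2]),r)
tray=[P(-105,95,6,F(78,32)),P(105,95,6,F(340,33)),P(105,-95,6,F(340,255)),P(-105,-95,6,F(106,255)),P(-150,46,44,F(11,94)),P(-150,-46,44,F(25,208))]
t,r=fit("wrist",tray,[.49,-.05,1.67]);print("tray",t,np.rad2deg(t[2]),r); print("handle",loc(t,-.15,0))
for n,px,z in [("handle",F(18,151),.044),("blue",F(122,101),.066),("red",F(140,211),.058),("brown",F(258,112),.104),("white",F(259,228),.134)]:
    w=at("wrist",px,z)[:2]; T=np.array([.4998,-.0572]); a=np.deg2rad(97.8);Rm=np.array([[np.cos(a),np.sin(a)],[-np.sin(a),np.cos(a)]]); print(n,w.round(4),"tray frame",(Rm@(w-T)).round(4))
# straight-edge estimation of lip directions
E
```

```text
[array([0.4028, 0.1824]), array([0.3903, 0.3489]), array([0.5774, 0.1947]), array([0.5666, 0.3665]), array([0.3802, 0.1326]), array([0.6077, 0.1503])]
dock [0.48618032 0.25403709 1.64818597] 94.43410004328432 [-3.5 -0.5 -2.6  1.4  0.7 -0.7  0.3  1.7  2.9 -0.3  0.   0.1]
tray [ 0.50075842 -0.05371392  1.69955281] 97.37720284988305 [ 0.2 -1.7  0.5 -0.5  1.3  2.2  0.5  0.8 -4.1 -0.6 -1.   1.8]
handle [ 0.52   -0.2025]
handle [ 0.5174 -0.1991] tray frame [-0.143   0.0018]
blue [ 0.4657 -0.11  ] tray frame [-0.0477  0.0409]
red [ 0.5485 -0.098 ] tray frame [-0.047  -0.0427]
brown [ 0.4566 -0.0041] tray frame [0.0585 0.0356]
white [0.5283 0.0083] tray frame [ 0.061  -0.0371]
```

```bash
python3 -m handwheel '[{"delta_pos":[0.06,-0.95,0],"dr":[0,0,0]},{"delta_pos":[0.06,-0.95,0],"dr":[0,0,0]},{"delta_pos":[0.06,-0.95,0],"dr":[0,0,0]},{"delta_pos":[0.06,-0.95,0],"dr":[0,0,0]},{"delta_pos":[0.06,-0.95,0],"dr":[0,0,0]},{"delta_pos":[0.06,-0.95,0],"dr":[0,0,0]},{"delta_pos":[0.06,-0.95,0],"dr":[0,0,0]},{"delta_pos":[0.06,-0.95,0],"dr":[0,0,0]},{"delta_pos":[0.06,-0.95,0],"dr":[0,0,0]},{"delta_pos":[0.09,-1,0],"dr":[0,0,0]}]' 0.32
python3 -m handwheel '[{"delta_pos":[0,0,-1],"dr":[0,0,0]},{"delta_pos":[0,0,-1],"dr":[0,0,0]},{"delta_pos":[0,0,-1],"dr":[0,0,0]},{"delta_pos":[0,0,-1],"dr":[0,0,0]},{"delta_pos":[0,0,-1],"dr":[0,0,0]},{"delta_pos":[0,0,-1],"dr":[0,0,0]},{"delta_pos":[0,0,0],"dr":[0,0,0]},{"delta_pos":[0,0,0],"dr":[0,0,0]},{"delta_pos":[0,0,0],"dr":[0,0,0]}]'
python3 look.py w12.png tray_handle
```

```text
t: 36.0
eef_pos: [0.5197, -0.2051, 0.3447]
ee_rot: [-3.142, 0.0, -3.002]
force: [1.1, 0.2, -0.6]
width: 0.0298
gripper_force: 0.0
t: 36.9
eef_pos: [0.521, -0.2043, 0.1664]
ee_rot: [-3.141, 0.002, -3.002]
force: [0.3, -0.1, 0.6]
width: 0.0301
gripper_force: 0.0
wrist tray_handle [([320.0, 188.0], 0.66, [0.5189, -0.206])]
```

View pics/w12.png

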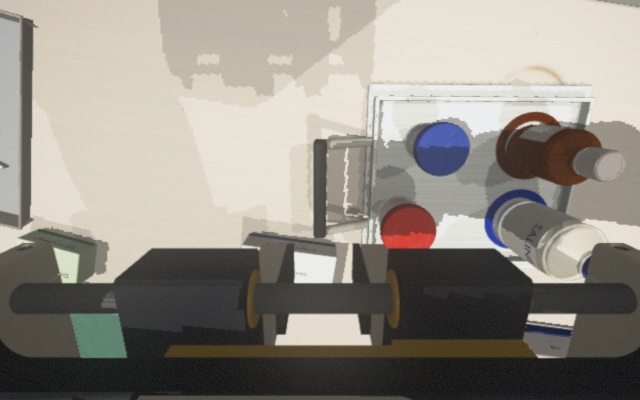

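The bar at (320,188) lies centred between the fingers. I descend and grip it.

```bash
python3 -m handwheel '[{"delta_pos":[0,-0.03,-1],"dr":[0,0,0]},{"delta_pos":[0,0,-1],"dr":[0,0,0]},{"delta_pos":[0,0,-1],"dr":[0,0,0]},{"delta_pos":[0,0,-0.8],"dr":[0,0,0]},{"delta_pos":[0,0,-0.5],"dr":[0,0,0]},{"delta_pos":[0,0,0],"dr":[0,0,0]},{"delta_pos":[0,0,0],"dr":[0,0,0]}]'
python3 -m handwheel '[{"delta_pos":[0,0,0],"dr":[0,0,0]},{"delta_pos":[0,0,0],"dr":[0,0,0]},{"delta_pos":[0,0,0],"dr":[0,0,0]},{"delta_pos":[0,0,0],"dr":[0,0,0]},{"delta_pos":[0,0,0],"dr":[0,0,0]},{"delta_pos":[0,0,0],"dr":[0,0,0]}]' 1 50
```

```text
t: 37.7
eef_pos: [0.5206, -0.2051, 0.0366]
ee_rot: [-3.141, 0.001, -3.002]
force: [0.2, 0.1, 0.6]
width: 0.0298
gripper_force: 0.0
t: 38.3
eef_pos: [0.5198, -0.205, 0.0357]
ee_rot: [-3.142, 0.0, -3.002]
force: [-0.0, 0.8, -0.8]
width: 0.0
gripper_force: 0.0
```

The fingers met nothing, which fits their having caught only caps and lids before: the real tips reach less far than nominal. I reopen, go 12 mm lower, and try again while watching the force.

```bash
python3 -m handwheel '[{"delta_pos":[0,0,0],"dr":[0,0,0]},{"delta_pos":[0,0,0],"dr":[0,0,0]},{"delta_pos":[0,0,0],"dr":[0,0,0]},{"delta_pos":[0,0,0],"dr":[0,0,0]},{"delta_pos":[0,0,-0.2],"dr":[0,0,0]},{"delta_pos":[0,0,-0.2],"dr":[0,0,0]},{"delta_pos":[0,0,0],"dr":[0,0,0]}]' 0.32
python3 -m handwheel '[{"delta_pos":[0,0,0],"dr":[0,0,0]},{"delta_pos":[0,0,0],"dr":[0,0,0]},{"delta_pos":[0,0,0],"dr":[0,0,0]},{"delta_pos":[0,0,0],"dr":[0,0,0]},{"delta_pos":[0,0,0],"dr":[0,0,0]},{"delta_pos":[0,0,0],"dr":[0,0,0]}]' 1 40
python3 - <<'E'
from h import *
im=grab_frame("wrist"); cv2.imwrite("pics/w13.png",im[...,::-1])
for n in ["tray_handle","prep_tray"]: print(mark_of("wrist",n)[:2])
# what the image shows of the dark bar: columns in row band
g=cv2.cvtColor(im,cv2.COLOR_RGB2GRAY); print(proj("wrist",[.519,-.205,.044]), proj("wrist",get_state()["eef_pos"]))
for r in (120,150,180,200,220): print(r,[int(x) for x in g[r,200:440:8]])
E
```

```text
t: 39.0
eef_pos: [0.5189, -0.2048, 0.0223]
ee_rot: [3.141, -0.002, -3.003]
force: [0.4, -0.2, 0.2]
width: 0.0295
gripper_force: 0.0
t: 39.6
eef_pos: [0.5199, -0.2052, 0.0237]
ee_rot: [-3.141, 0.0, -3.002]
force: [1.2, -4.0, -1.4]
width: 0.0112
gripper_force: 40.0
[{'location': [323.6, 258.5], 'conf': 0.84}]
[{'location': [562.4, 235.7], 'conf': 0.92}]
[np.float64(320.9866528102209), np.float64(267.03181396333014)] [np.float64(320.73417521197615), np.float64(251.16959653419508)]
120 [195, 191, 193, 193, 193, 193, 194, 192, 191, 194, 193, 194, 191, 195, 194, 193, 194, 194, 194, 194, 196, 218, 221, 230, 230, 194, 213, 178, 222, 144]
150 [194, 193, 192, 194, 192, 192, 195, 193, 194, 193, 193, 192, 193, 195, 193, 193, 193, 193, 207, 211, 209, 211, 209, 211, 199, 194, 216, 136, 226, 229]
180 [193, 196, 196, 195, 195, 195, 194, 109, 107, 105, 109, 109, 107, 106, 62, 64, 60, 77, 150, 165, 155, 150, 117, 107, 99, 101, 117, 98, 115, 119]
200 [219, 219, 219, 198, 195, 193, 193, 113, 104, 106, 107, 106, 103, 106, 53, 52, 49, 87, 120, 120, 146, 149, 149, 147, 131, 106, 125, 115, 144, 114]
220 [219, 218, 217, 216, 217, 217, 216, 215, 131, 133, 130, 121, 129, 100, 53, 48, 50, 122, 104, 128, 129, 147, 146, 151, 128, 130, 97, 166, 113, 110]
```

```bash
python3 -m handwheel '[{"delta_pos":[0,0,0],"dr":[0,0,0]},{"delta_pos":[-0.01,0.08,0],"dr":[0,0,0]},{"delta_pos":[-0.02,0.15,0],"dr":[0,0,-0.5]},{"delta_pos":[-0.03,0.22,0],"dr":[0,0,-0.6]},{"delta_pos":[-0.03,0.25,0],"dr":[0,0,-0.7]},{"delta_pos":[-0.03,0.25,0],"dr":[0,0,-0.7]},{"delta_pos":[-0.03,0.25,0],"dr":[0,0,-0.6]},{"delta_pos":[-0.03,0.25,0],"dr":[0,0,-0.5]},{"delta_pos":[-0.02,0.2,0],"dr":[0,0,-0.4]},{"delta_pos":[-0.01,0.1,0],"dr":[0,0,0]}]' 1 50
python3 -m handwheel '[{"delta_pos":[0,0,0],"dr":[0,0,0]},{"delta_pos":[0,0,0],"dr":[0,0,0]},{"delta_pos":[0,0,0],"dr":[0,0,0]}]'
python3 - <<'E'
from h import *
from look import look
save("wrist","w14.png"); save("scene","s14.png"); save("side","d14.png")
look("wrist","prep_tray tray_handle white_bottle brown_bottle red_jar blue_jar dock_mouth tray_dock".split())
look("scene","prep_tray tray_handle tray_dock dock_mouth".split()); look("side","prep_tray tray_handle brown_bottle white_bottle".split())
E
```

```text
t: 40.75
eef_pos: [0.513, -0.1522, 0.0237]
ee_rot: [-3.141, -0.001, -3.072]
force: [-0.1, -5.7, -0.7]
width: 0.011
gripper_force: 50.0
t: 41.05
eef_pos: [0.5129, -0.1519, 0.0236]
ee_rot: [3.141, -0.001, -3.072]
force: [-4.1, 4.7, 5.2]
width: 0.0116
gripper_force: 50.0
wrist prep_tray [([564.0, 232.0], 0.73, [0.5007, -0.0019])]
wrist tray_handle [([324.0, 257.0], 0.72, [0.5113, -0.1504])]
wrist white_bottle []
wrist brown_bottle []
wrist red_jar []
wrist blue_jar [([499.0, 171.0], 0.63, [0.4655, -0.051])]
wrist dock_mouth []
wrist tray_dock []
scene prep_tray [([323.0, 208.0], 0.68, [0.5016, 0.0075])]
scene tray_handle [([345.0, 182.0], 0.89, [0.4968, -0.1424])]
scene tray_dock []
scene dock_mouth []
side prep_tray [([340.0, 225.0], 0.71, [0.4969, -0.0152])]
side tray_handle [([352.0, 239.0], 0.6, [0.5065, -0.1447])]
side brown_bottle [([326.0, 214.0], 0.75, [0.4603, 0.0537]), ([325.0, 216.0], 0.42, [0.4569, 0.0397])]
side white_bottle []
```

```bash
python3 -m handwheel '[{"delta_pos":[-0.01,0.15,0],"dr":[0,0,0]},{"delta_pos":[-0.01,0.25,0],"dr":[0,0,0]},{"delta_pos":[-0.02,0.3,0],"dr":[0,0,0]},{"delta_pos":[-0.02,0.35,0],"dr":[0,0,0]},{"delta_pos":[-0.02,0.35,0],"dr":[0,0,0]},{"delta_pos":[-0.02,0.35,0],"dr":[0,0,0]},{"delta_pos":[-0.02,0.35,0],"dr":[0,0,0]},{"delta_pos":[-0.02,0.35,0],"dr":[0,0,0]},{"delta_pos":[-0.02,0.3,0],"dr":[0,0,0]},{"delta_pos":[-0.02,0.2,0],"dr":[0,0,0]}]'
python3 - <<'E'
from h import *
from look import look
s=get_state(); print(s["force"],s["moment"])
save("wrist","w15.png"); save("side","d15.png")
look("wrist","prep_tray tray_handle".split()); look("side","prep_tray tray_handle".split())
E
```

```text
t: 43.0
eef_pos: [0.5083, -0.0639, 0.0236]
ee_rot: [-3.141, 0.0, -3.072]
force: [0.1, -6.2, 0.6]
width: 0.011
gripper_force: 50.0
[ 0.07929842 -6.21394069  0.62792046] [-2.28401069 -0.27211882 -0.02901107]
wrist prep_tray [([566.0, 236.0], 0.84, [0.4982, 0.0884])]
wrist tray_handle [([324.0, 258.0], 0.93, [0.507, -0.0618])]
side prep_tray [([336.0, 212.0], 0.64, [0.4978, 0.0679])]
side tray_handle [([347.0, 226.0], 0.86, [0.5055, -0.073])]
```

```bash
python3 -m handwheel '[{"delta_pos":[-0.01,0.15,0],"dr":[0,0,0]},{"delta_pos":[-0.02,0.25,0],"dr":[0,0,0]},{"delta_pos":[-0.02,0.3,0],"dr":[0,0,0]},{"delta_pos":[-0.02,0.3,0],"dr":[0,0,0]},{"delta_pos":[-0.02,0.3,0],"dr":[0,0,0]},{"delta_pos":[-0.02,0.3,0],"dr":[0,0,0]},{"delta_pos":[-0.02,0.3,0],"dr":[0,0,0]},{"delta_pos":[-0.02,0.3,0],"dr":[0,0,0]},{"delta_pos":[-0.01,0.2,0],"dr":[0,0,0]},{"delta_pos":[0,0.1,0],"dr":[0,0,0]}]'
python3 -m handwheel '[{"delta_pos":[-0.02,0.2,0],"dr":[0,0,0]},{"delta_pos":[-0.02,0.3,0],"dr":[0,0,0]},{"delta_pos":[-0.02,0.3,0],"dr":[0,0,0]},{"delta_pos":[-0.02,0.3,0],"dr":[0,0,0]},{"delta_pos":[-0.02,0.2,0],"dr":[0,0,0]},{"delta_pos":[-0.01,0.1,0],"dr":[0,0,0]}]'
```

```text
t: 44.3
eef_pos: [0.503, 0.0104, 0.0236]
ee_rot: [-3.14, -0.001, -3.072]
force: [0.2, -7.1, 3.8]
width: 0.0112
gripper_force: 50.0
t: 44.9
eef_pos: [0.4996, 0.0522, 0.0236]
ee_rot: [-3.14, -0.001, -3.072]
force: [0.9, -7.3, 3.7]
width: 0.0115
gripper_force: 50.0
```

```bash
python3 -m handwheel '[{"delta_pos":[-0.02,0.2,0],"dr":[0,0,0]},{"delta_pos":[-0.02,0.25,0],"dr":[0,0,0]},{"delta_pos":[-0.02,0.25,0],"dr":[0,0,0]},{"delta_pos":[-0.02,0.25,0],"dr":[0,0,0]},{"delta_pos":[-0.01,0.2,0],"dr":[0,0,0]},{"delta_pos":[-0.01,0.15,0],"dr":[0,0,0]}]'
python3 -m handwheel '[{"delta_pos":[-0.01,0.1,0],"dr":[0,0,0]},{"delta_pos":[-0.01,0.1,0],"dr":[0,0,0]},{"delta_pos":[-0.01,0.1,0],"dr":[0,0,0]},{"delta_pos":[0,0,0],"dr":[0,0,0]}]'
```

```text
t: 45.5
eef_pos: [0.4965, 0.0908, 0.0236]
ee_rot: [-3.14, -0.001, -3.072]
force: [0.6, -9.3, 5.0]
width: 0.0114
gripper_force: 50.0
t: 45.9
eef_pos: [0.4956, 0.0999, 0.0236]
ee_rot: [-3.14, -0.001, -3.072]
force: [-0.5, -5.7, 5.5]
width: 0.0111
gripper_force: 50.0
```

```bash
for i in 1 ; do python3 -m handwheel '[{"delta_pos":[0,0.07,0],"dr":[0,0,0]},{"delta_pos":[0,0.07,0],"dr":[0,0,0]},{"delta_pos":[0,0,0],"dr":[0,0,0]}]'; done
python3 -m handwheel '[{"delta_pos":[0,0.07,0],"dr":[0,0,0]},{"delta_pos":[0,0.07,0],"dr":[0,0,0]},{"delta_pos":[0,0,0],"dr":[0,0,0]}]'
```

```text
t: 46.2
eef_pos: [0.4955, 0.1022, 0.0236]
ee_rot: [-3.137, -0.002, -3.072]
force: [4.6, -17.1, 7.1]
width: 0.0114
gripper_force: 50.0
t: 46.5
eef_pos: [0.4953, 0.1024, 0.0236]
ee_rot: [-3.132, -0.004, -3.072]
force: [14.4, -38.6, 5.9]
width: 0.0114
gripper_force: 50.0
```

Contact came at y≈0.102, where the holder's back should be, and the force rose to 38 N: the tray is home. I ease the command back while still pushing lightly, then measure before releasing.

```bash
python3 -m handwheel '[{"delta_pos":[0,-0.06,0],"dr":[0,0,0]},{"delta_pos":[0,-0.05,0],"dr":[0,0,0]},{"delta_pos":[0,0,0],"dr":[0,0,0]}]'
python3 -m handwheel '[{"delta_pos":[0,0,0],"dr":[0,0,0]},{"delta_pos":[0,0,0],"dr":[0,0,0]},{"delta_pos":[0,0,0],"dr":[0,0,0]},{"delta_pos":[0,0,0],"dr":[0,0,0]}]' 0.45
python3 -m handwheel '[{"delta_pos":[0,0,0.5],"dr":[0,0,0]},{"delta_pos":[0,0,1],"dr":[0,0,0]},{"delta_pos":[0,0,1],"dr":[0,0,0]},{"delta_pos":[0,0,1],"dr":[0,0,0]},{"delta_pos":[0,0,1],"dr":[0,0,0]},{"delta_pos":[0,0,1],"dr":[0,0,0]},{"delta_pos":[0,0,1],"dr":[0,0,0]},{"delta_pos":[0,0.3,1],"dr":[0,0,0]},{"delta_pos":[0,0.7,1],"dr":[0,0,0]},{"delta_pos":[0,0.8,1],"dr":[0,0,0]}]'
python3 -m handwheel '[{"delta_pos":[0,0.8,1],"dr":[0,0,0]},{"delta_pos":[0,0.8,1],"dr":[0,0,0]},{"delta_pos":[0,0.8,0],"dr":[0,0,0]},{"delta_pos":[0,0,0],"dr":[0,0,0]},{"delta_pos":[0,0,0],"dr":[0,0,0]},{"delta_pos":[0,0,0],"dr":[0,0,0]},{"delta_pos":[0,0,0],"dr":[0,0,0]}]'
python3 look.py w16.png prep_tray,tray_handle,tray_free_half,blue_mark,brown_mark,brown_bottle,white_bottle,red_jar,blue_jar,tray_dock
python3 - <<'E'
from h import *
im=cv2.imread("pics/w16.png")[...,::-1]
E=[.486,.2532]; a=np.deg2rad(94.0)
L=lambda X,Y:[E[0]+np.cos(a)*X-np.sin(a)*Y,E[1]+np.sin(a)*X+np.cos(a)*Y]
# intensity profile along dock x across plate front edge / back face
for Y in (-.07,-.0,.07):
    row=[]
    for X in np.arange(.09,.125,.0025):
        u,v=proj("wrist",[*L(X,Y),.006]); row.append(im[int(round(v)),int(round(u))].tolist() if v<245 else None)
    print(Y,row)
E
```

```text
t: 46.8
eef_pos: [0.4955, 0.1023, 0.0236]
ee_rot: [-3.137, -0.002, -3.073]
force: [5.3, -20.7, 3.8]
width: 0.0116
gripper_force: 50.0
t: 47.2
eef_pos: [0.4962, 0.1065, 0.0235]
ee_rot: [3.141, 0.0, -3.072]
force: [-0.1, -0.2, -1.0]
width: 0.024
gripper_force: 0.0
t: 48.2
eef_pos: [0.4957, 0.1606, 0.3101]
ee_rot: [3.141, 0.0, -3.073]
force: [1.4, 0.7, 0.0]
width: 0.0243
gripper_force: 0.0
t: 48.9
eef_pos: [0.496, 0.2315, 0.3684]
ee_rot: [-3.141, -0.0, -3.073]
force: [-0.1, 0.0, 0.4]
width: 0.0239
gripper_force: 0.0
wrist prep_tray [([335.0, 148.0], 0.94, [0.4839, 0.252])]
wrist tray_handle [([237.0, 152.0], 0.96, [0.4967, 0.1032]), ([292.0, 171.0], 0.37, [0.5197, 0.1874])]
wrist tray_free_half [([302.0, 152.0], 0.84, [0.4937, 0.2])]
wrist blue_mark [([372.0, 176.0], 0.97, [0.5247, 0.3157])]
wrist brown_mark [([373.0, 122.0], 0.56, [0.4398, 0.3077])]
wrist brown_bottle [([368.0, 125.0], 0.57, [0.4448, 0.3007])]
wrist white_bottle [([368.0, 173.0], 0.94, [0.5197, 0.3084])]
wrist red_jar [([291.0, 171.0], 0.88, [0.5268, 0.1839])]
wrist blue_jar [([304.0, 124.0], 0.6, [0.4511, 0.2014])]
wrist tray_dock []
-0.07 [[81, 97, 166], [83, 97, 169], [81, 94, 160], [79, 95, 159], [133, 140, 163], [180, 183, 181], [103, 101, 96], [77, 76, 72], [69, 74, 68], [81, 120, 94], [86, 133, 103], [88, 141, 109], [88, 146, 112], [93, 148, 115], [89, 144, 110]]
-0.0 [[228, 228, 226], [223, 223, 217], [119, 118, 114], [96, 96, 91], [139, 141, 135], [143, 147, 141], [88, 87, 84], [65, 61, 62], [53, 57, 53], [58, 75, 64], [62, 83, 68], [66, 95, 73], [63, 94, 73], [65, 94, 75], [68, 96, 77]]
0.07 [[229, 230, 226], [227, 227, 221], [215, 216, 209], [156, 156, 151], [214, 215, 215], [225, 227, 227], [99, 98, 94], [54, 55, 51], [56, 65, 54], [67, 114, 88], [78, 134, 103], [79, 141, 102], [82, 142, 107], [79, 139, 106], [80, 144, 107]]
```

```bash
python3 - <<'E'
from fit import *
im=grab_frame("wrist").astype(int); R,G,B=im[...,0],im[...,1],im[...,2]
o=np.array([.4855,.2519]);a=np.deg2rad(94.0)
def toT(w): d=np.array(w[:2])-o; return (np.array([[np.cos(a),np.sin(a)],[-np.sin(a),np.cos(a)]])@d*1e3).round(1)
for n,m in [("blue",(B-R>45)&(B-G>25)),("red/brown",(R-B>35)&(R>60)),("bright",(im.min(2)>236))]:
    m=m.astype(np.uint8); m[240:]=0; m[:,:260]=0; m[:,420:]=0
    k,l,s,c=cv2.connectedComponentsWithStats(m)
    for i in range(1,k):
        if s[i][4]>60: print(n,s[i].tolist(),c[i].round(1),[ (z,toT(at("wrist",c[i],z)).tolist()) for z in (.006,.058,.066,.104,.134)])
for n,X,Y,z in [("brown cap",55,38,.104),("white cap",55,-38,.134),("brown ring",55,38,.006),("blue ring",55,-38,.006)]:
    print(n,np.round(proj("wrist",[*loc([*o,a],X/1e3,Y/1e3),z]),1))
save("wrist","w17.png"); print("find", [(n,find_in("wrist",n)[:1]) for n in ("brown_bottle","white_bottle")])
E
```

```text
blue [286, 109, 31, 31, 741] [301.1 124.2] [(0.006, [-52.7, 38.4]), (0.058, [-49.4, 41.4]), (0.066, [-48.9, 41.8]), (0.104, [-46.6, 44.0]), (0.134, [-44.7, 45.7])]
blue [350, 153, 31, 37, 236] [359.7 165.3] [(0.006, [40.3, -25.7]), (0.058, [34.4, -16.5]), (0.066, [33.5, -15.1]), (0.104, [29.3, -8.3]), (0.134, [25.9, -3.0])]
blue [376, 186, 20, 16, 254] [385.7 193.2] [(0.006, [84.5, -72.1]), (0.058, [74.3, -58.3]), (0.066, [72.8, -56.2]), (0.104, [65.3, -46.1]), (0.134, [59.5, -38.2])]
red/brown [351, 103, 43, 43, 922] [369.8 124.4] [(0.006, [53.9, 38.1]), (0.058, [46.7, 41.1]), (0.066, [45.6, 41.6]), (0.104, [40.4, 43.8]), (0.134, [36.2, 45.5])]
red/brown [272, 160, 35, 33, 889] [289.1 176.1] [(0.006, [-73.7, -43.5]), (0.058, [-68.4, -32.5]), (0.066, [-67.5, -30.8]), (0.104, [-63.7, -22.8]), (0.134, [-60.6, -16.5])]
brown cap [381.2 129.1]
white cap [382.1 193.1]
brown ring [370.5 124.6]
blue ring [368.6 172.8]
find [('brown_bottle', [{'location': [373.5, 128.2], 'conf': 0.98}]), ('white_bottle', [{'location': [375.3, 179.9], 'conf': 0.97}])]
```

The white bottle sits on its ring. The red jar has shifted about 2 cm back in the tray (the announced knock); I check that it is upright.

```bash
python3 - <<'E'
from fit import *
def red(cam):
    im=grab_frame(cam).astype(int); R,G,B=im[...,0],im[...,1],im[...,2]
    m=((R-B>70)&(R-G>70)).astype(np.uint8)
    if cam=="wrist": m[240:]=0
    k,l,s,c=cv2.connectedComponentsWithStats(m); return [(s[i].tolist(),c[i].round(1).tolist()) for i in range(1,k) if s[i][4]>25]
w=red("wrist");print("wrist",w)
im=grab_frame("wrist")
best=[x for x in w if 260<x[1][0]<320][0]
p=at("wrist",best[1],.058);print(p)
for cam in("side","scene"):
    print(cam,red(cam),"lid top",np.round(proj(cam,p),1),"lid mid",np.round(proj(cam,[p[0],p[1],.05]),1), [(x["location"],x["conf"]) for x in mark_of(cam,"red_jar")[:2]],"base",np.round(proj(cam,[p[0],p[1],.006]),1))
for n in ("scene","side"):
    print(n,[(q,[(np.round(x["location"]).tolist(),round(x["conf"],2)) for x in mark_of(n,q)[:1]]) for q in("brown_bottle","white_bottle","blue_jar","carton")])
E
```

```text
wrist [([576, 132, 42, 46, 562], [592.1, 154.5]), ([610, 137, 12, 17, 56], [617.3, 144.6]), ([594, 155, 29, 29, 217], [611.2, 169.2]), ([273, 161, 33, 32, 823], [289.0, 176.2])]
[0.52286009 0.18586733 0.058     ]
side [([533, 27, 10, 6, 26], [537.7, 29.2]), ([296, 139, 17, 6, 45], [305.0, 141.7]), ([330, 178, 14, 9, 85], [336.7, 181.9]), ([529, 348, 6, 9, 40], [531.4, 352.0])] lid top [336.5 180.3] lid mid [336.4 182.3] [([335.7, 193.8], 0.5)] base [336.3 192.9]
scene [([282, 216, 14, 10, 107], [288.3, 220.4]), ([183, 335, 21, 26, 166], [193.3, 344.6]), ([170, 341, 14, 19, 73], [175.0, 351.8])] lid top [288.6 220. ] lid mid [288.7 221.8] [([290.0, 228.0], 0.58)] base [289.2 231.1]
scene [('brown_bottle', [([284.0, 260.0], 0.8)]), ('white_bottle', [([270.0, 251.0], 0.74)]), ('blue_jar', [([304.0, 242.0], 0.74)]), ('carton', [([330.0, 171.0], 0.66)])]
side [('brown_bottle', [([308.0, 180.0], 0.75)]), ('white_bottle', [([330.0, 180.0], 0.8)]), ('blue_jar', [([318.0, 194.0], 0.67)]), ('carton', [([392.0, 262.0], 0.6)])]
```

```bash
python3 -c "
from station import job_done
print(job_done())"
```

```text
the job is handed in; nothing more can be done
None
```

I swapped the two bottles onto their marks and stood the red and blue jars upright in the tray (there was no yellow jar). Then I slid the loaded tray home against the holder's back and handed the job in. The red jar ended about 2 cm back from where I set it, still upright inside the rim.

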